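# Load foam tiles into the height gauge

## Task

Get the height gauge ready: draw the red-handled locking pin out of its bore and hang it in the open side notch, pushed to the back, then pull the blue carriage out to its stop. Seat the cream setter plate flat in the carriage pocket, pile every grey rectangular foam tile lying about squarely on it and lay the brass weight on top, then slide the loaded carriage fully home under the bridge. Leave the pin hanging in the notch and everything else (round pucks, crucible) where it is.

Things in the scene. Friction and masses are not known exactly. Their poses are not given: they have to be found in the camera images.
- fixture: height gauge, fixed; grey base 170 x 340 mm centred at y +20 mm; origin on the table, x roughly away from the robot; the carriage slides along y. Rail 46 mm high along the front, x -105 to -95. Bridge at y +120 (legs at x -78 and +80, 36 mm wide; crossbar 160 to 182 mm above the table, dial up to 240) over the pocket when the carriage is home: load it with the carriage out.
- bore (a point): top centre of the vertical bore (14 mm) in the steel bracket at the front of the fixture, 46 mm above the table; at fixture x -75, y -40 mm. The pin in it also passes through a tongue of the carriage and locks it. Axes as the fixture.
- notch (a point): where the pin's origin is when it hangs in the notch: between two steel prongs at fixture x -119.5, y -120 mm, top face 46 and underside 32 mm above the table. Slot 15 mm wide, open at the top and towards fixture -x, from x -147 (open end) to -111 (back). The shank enters from the side or above; the collar rests on the prongs. Axes as the fixture.
- pin: loose pull pin, 70 g, upright at the start with its shank in the bore. Origin on its axis at the underside of the collar; z up. Below: shank, 12 mm diameter, 32 mm long; above: steel collar 28 mm diameter, 5 mm thick, then a red cylindrical grip 18 mm diameter from z = 5 to 38 mm.
- carriage (a joint): position of the blue carriage along its slide in m: 0 = home under the bridge, 0.12 = fully out at its stop; it moves towards fixture -y as it grows. Sliding friction about 2.5 N; stays where it is left. Locked by the pin at the start.
- handle (a point): top centre of the carriage's upright black handle post, 18 mm diameter, 50 mm tall above the deck (top 76 mm above the table); 100 mm from the pocket centre, towards fixture -y. Moves with the carriage.
- pocket (a point): centre of the pocket floor on the carriage deck, 26 mm above the table; moves with the carriage. The pocket is 53 mm (x) by 71 mm (y), between four corner angles 6 mm high and 6 mm thick with legs 13 mm long, so that the middles of all four sides are open for fingers. Axes as the fixture.
- setter: cream flat setter plate, 50 x 68 x 14 mm (body x, y, z), about 110 g; origin at the centre of its underside. It goes flat into the pocket with its 68 mm side along the pocket's y.
- tile1: grey pitted ceramic-foam test tile, a flat block 50 x 68 x 16 mm (body x, y, z), about 40 g; origin at the centre of its underside, z up. May be absent (None from the start).
- tile2: grey pitted ceramic-foam test tile, a flat block 50 x 68 x 16 mm (body x, y, z), about 40 g; origin at the centre of its underside, z up. May be absent (None from the start).
- tile3: grey pitted ceramic-foam test tile, a flat block 50 x 68 x 16 mm (body x, y, z), about 40 g; origin at the centre of its underside, z up. May be absent (None from the start).
- tile4: grey pitted ceramic-foam test tile, a flat block 50 x 68 x 16 mm (body x, y, z), about 40 g; origin at the centre of its underside, z up. May be absent (None from the start).
- weight: brass weight plate, 50 x 68 x 10 mm (body x, y, z) with a dark bar handle on top, 12 x 40 mm (x, y) from z = 10 to 32 mm; about 300 g; origin at the centre of its underside.
- puck1: bystander, not part of the job, must stay where it is: round grey foam puck, 46 mm diameter, 22 mm high.
- puck2: bystander, not part of the job, must stay where it is: round grey foam puck, 46 mm diameter, 22 mm high.
- crucible: bystander, not part of the job, must stay where it is: small white bowl, 48 mm diameter, 32 mm high.
Things that resemble listed ones, but are neither listed nor needed, are in the scene too. What is shaped like the setter but pink or purple is not meant.

How it is judged:
By the outcome, as a careful person would: the job done as asked, in the order asked, and still so for the second after the job is handed in, with the robot touching nothing.
Of tile1, tile2, tile3, tile4 only 2 to 4 are there at a start; the rules pass over those that are not, and their reading is None.
At some moment in a run one of tile1, tile2, tile3, tile4, weight may be knocked a few centimetres aside while the robot is not near it.
It also fails if it takes over 210 s, if anything falls off the work surface, if the arm or the gripper's body presses on something with over 40 N, if the wrist force passes 120 N, or if a joint passes its speed limit or range.

## Robot

A 6-joint arm with a two-finger parallel gripper is mounted at the origin on the work surface. World frame = base frame: x ahead of the robot, y to its left, z up, the work surface at z = 0. Lengths are in m, angles in degrees, forces in N, time in s.
With the tool pointing down it reaches from about 0.35 to 0.8 m from the base axis. Payload 7.3 kg.
Tool frame: the origin (TCP) lies on the centre line of the jaws, within the pads' length; the fingertips stand 11 mm ahead of it and the grasp point (between the pads) lies 8 mm behind it (tip_extent is the distance from the TCP to the fingertips, in m); z points along the fingers, y is the line along which they close (so a half turn about z gives the same grasp; the last joint's range is limited). The gripper opens to 85 mm and grips with 20 to 120 N. Pads are 22 mm wide; open, the fingers measure 114 mm over their backs; the gripper's body (76 mm by 85 mm) begins 54 mm behind the grasp point. The pads swing forward as they close: fully open they stand 13 mm farther back than shut.
Start: joints at [59.072, 19.595, 87.324, -0, 73.075, -8.365], TCP at [0.201, 0.485, 0.242] pointing down, gripper open.
Joint ranges: [-145.02, 145.02], [-44.19, 115.74], [2.07, 154.8], [-57.11, 237.11], [16.16, 152.29], [-177.93, 177.93]. Speed limits (degrees/s): [147.25, 147.25, 180, 180, 180, 180].

## Interface

Orientations are given as [roll, pitch, yaw] about the fixed x, y, z axes, in that order (R = Rz(yaw) Ry(pitch) Rx(roll)).
In Python, from cell import * gives the robot as it stands.
- The arm moves only by the shell command python3 -m jog 'ROWS' [OPENING] [FORCE]. ROWS is text: rows parted by semicolons, each of 6 numbers parted by spaces: the shift along the tool's x, y, z scaled (see below), then the turn, a rotation vector about the tool's x, y, z scaled (see below). A call has 1 to 10 rows; each row shifts and turns the commanded pose from where the row before left it, along the tool's axes as they then stand; what a row does not reach is not made up. The controller multiplies each number of a shift by 0.02 m and each number of a turn by 6 degrees. A row lasts 1/12 s, in which the tool goes at most 41.7 mm and 7.16 degrees, less where a joint would pass 70% of its speed; a pose out of reach is approached as far as the arm can. A call with a number of a shift or a turn outside -1 to 1 is refused whole. A call with a gripper value outside its range is refused whole. OPENING is the opening, from 0 (shut) to 1 (fully open), set as the call begins (- or left out, the last holds). The fingers move at their own pace and stop on an object; FORCE is the grip in N (left out, the last holds). Time passes only in rows, so rows that do not move let the fingers close. It gives the time, the measured TCP pose, the force, the opening and the grip force at its end, in the units of the state.
- observe(): the state, without advancing time (a new reading comes with each control period).
- grab_frame(name): name is "side" or "top"; returns a dict with "frame" (400x640x3 uint8, red, green, blue), "fx", "fy", "cx", "cy" (pixels), "T" (4x4, takes a point from camera to world coordinates). Camera axes: x right, y down, z forward; pixel columns grow to the right and rows downward; lengths in m; the calibration is good to about 2 mm. A picture is of the moment at which its call begins. There is no depth.
- close_job(): hands the job in; it is judged then, once.
Trained networks look in a picture, given as the dict that the camera call returned (one of the last four; its "shot" number tells which), for a name from the list of things; names that differ only in an ending like _2 or _b are one class to them, and where a whole thing is asked for, a point or a joint stands for the part that bears it (a point fixed in the world has none). Each returns a list of dicts, best first, with "score" (0 to 1); they miss things now and then, are a little off and sometimes report something else, mostly with a low value. They report only what shows in the picture. A call takes as long as a camera call. They do not tell look-alikes from the thing itself.
- look_for(picture, thing): "bbox" ([left, top, width, height] as shares, 0 to 1, of the picture: columns of its width, rows of its height, round what is visible of it).
- trace(picture, thing): "pixels" (400x640 bool, what is visible of it) and "bbox" ([left, top, width, height] as shares, 0 to 1, of the picture: columns of its width, rows of its height, round what is visible of it).
The state is a dict: "t": time; "joint_positions": joint angles; "dq": joint speeds; "tau": joint torques, N m; "eef_pos": TCP position; "tool_rot": TCP orientation; "force": force on the tool from outside, world axes, zero at the start; "wrist_torque": the same for the moment, N m; "grip_width": finger opening in m; "gripper_force": force on a finger pad.
Only numpy, scipy, OpenCV 4.12 (cv2) and the standard library are available. Lean on these libraries where they do the work, as an engineer would, in place of code of your own. Each camera call takes 0.05 s, during which the arm holds its last target. There are 200 camera calls.

## Working session

There is one attempt and no reset: what is moved stays moved. The work goes in short steps, Python scripts to look and compute and a shell command to move; the robot and the scene stay as the last step left them, time stands still between calls to the robot, and variables do not carry over. Pictures are saved under pics/ and viewed, at most 14 in all, crops included, and the job is handed in when it is done.

```bash
ls; mkdir -p pics; cat > h.py <<'E'
from cell import *
import numpy as np, cv2
def save(p,name,crop=None,scale=1):
    f=p["frame"][:,:,::-1]
    if crop: l,t,w,h=crop; f=f[t:t+h,l:l+w]
    cv2.imwrite("pics/"+name,cv2.resize(f,None,fx=scale,fy=scale,interpolation=cv2.INTER_CUBIC))
def ray(p,u,v):
    d=p["T"][:3,:3]@np.array([(u-p["cx"])/p["fx"],(v-p["cy"])/p["fy"],1.]); return p["T"][:3,3],d
def at(p,u,v,z):
    o,d=ray(p,u,v); return o+d*(z-o[2])/d[2]
def proj(p,X):
    X=np.asarray(X,float); c=(X-p["T"][:3,3])@p["T"][:3,:3]
    return np.array([p["fx"]*c[...,0]/c[...,2]+p["cx"],p["fy"]*c[...,1]/c[...,2]+p["cy"]]).T
def tri(p1,uv1,p2,uv2):
    o1,d1=ray(p1,*uv1);o2,d2=ray(p2,*uv2);d1/=np.linalg.norm(d1);d2/=np.linalg.norm(d2)
    s=np.linalg.lstsq(np.array([d1,-d2]).T,o2-o1,rcond=None)[0]
    a=o1+d1*s[0];b=o2+d2*s[1]; return (a+b)/2,np.linalg.norm(a-b)
E
python3 - <<'E'
from h import *
s=observe();print({k:np.round(v,3).tolist() if not isinstance(v,dict) else v for k,v in s.items()})
for n in("top","side"):
    p=grab_frame(n);save(p,n+"0.png",scale=1.25);print(n,p["fx"],p["cx"],p["cy"],np.round(p["T"],3).tolist())
    for t in["pin","handle","setter","tile1","weight","puck1","crucible","fixture","carriage"]:
        r=look_for(p,t);print(t,[(round(x["score"],2),[int(a) for a in np.array(x["bbox"])*[640,400,640,400]]) for x in r][:7])
E
```

```text
pics
{'t': 0.0, 'joint_positions': [59.071, 19.637, 87.377, -0.0, 73.075, -8.365], 'dq': [-0.044, 0.113, -0.006, -0.033, 0.035, 0.067], 'tau': [-0.0, -43.367, -24.601, 0.0, 0.008, -0.0], 'eef_pos': [0.201, 0.484, 0.242], 'tool_rot': [-179.913, -0.013, 157.437], 'force': [-0.308, 0.117, -0.191], 'wrist_torque': [0.037, -0.018, 0.022], 'gripper_force': 0.0, 'grip_width': 0.086}
top 426.138052769684 326.5648732848032 197.60856925436005 [[-0.026, -0.976, 0.218, 0.332], [-1.0, 0.025, -0.008, -0.014], [0.003, -0.218, -0.976, 1.082], [0.0, 0.0, 0.0, 1.0]]
pin [(0.68, [369, 153, 27, 21]), (0.52, [230, 213, 12, 8])]
handle [(0.57, [154, 177, 68, 50])]
setter [(0.88, [453, 152, 27, 21]), (0.62, [433, 194, 25, 18]), (0.62, [412, 156, 27, 22]), (0.43, [377, 191, 33, 27]), (0.24, [473, 192, 24, 13]), (0.21, [154, 178, 65, 46])]
tile1 [(0.93, [386, 237, 29, 21]), (0.9, [379, 193, 27, 25]), (0.76, [317, 150, 30, 24]), (0.68, [338, 235, 34, 24]), (0.19, [125, 156, 161, 94])]
weight [(0.95, [368, 153, 29, 21])]
puck1 [(0.77, [349, 193, 14, 18]), (0.54, [439, 242, 16, 19]), (0.16, [379, 191, 31, 28])]
[... 226 characters left out ...]
, 0.242], [-0.387, -0.671, 0.632, -0.818], [-0.001, -0.686, -0.728, 1.002], [0.0, 0.0, 0.0, 1.0]]
pin [(0.59, [269, 147, 7, 10])]
handle [(0.61, [249, 112, 54, 53])]
setter [(0.97, [352, 296, 29, 35]), (0.89, [407, 305, 32, 33]), (0.62, [377, 264, 33, 33])]
tile1 [(0.84, [346, 196, 23, 25]), (0.66, [287, 267, 22, 31]), (0.66, [271, 237, 23, 23])]
weight [(0.89, [365, 234, 25, 23]), (0.43, [349, 296, 31, 33])]
puck1 [(0.73, [307, 316, 22, 23]), (0.53, [323, 225, 15, 22]), (0.52, [327, 252, 33, 29])]
crucible [(0.67, [375, 332, 22, 24])]
fixture [(0.93, [229, 60, 108, 129]), (0.39, [287, 270, 21, 25]), (0.26, [251, 110, 54, 58])]
carriage [(0.63, [349, 297, 32, 36]), (0.6, [249, 108, 55, 59])]
```

View pics/top0.png

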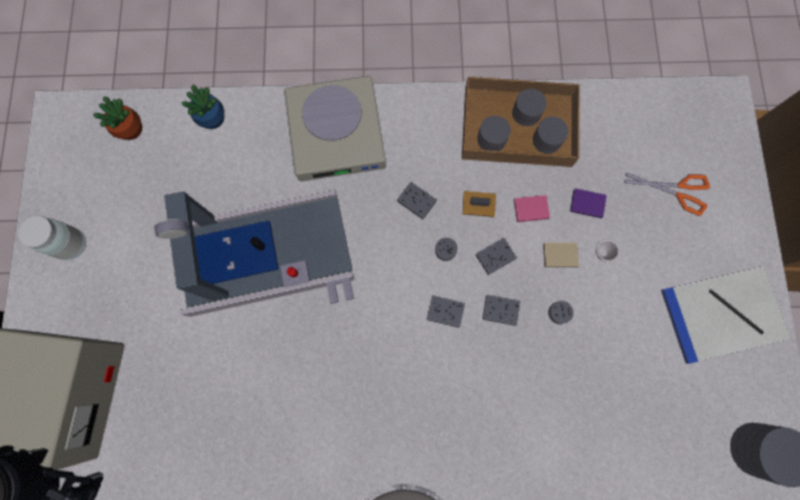

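View pics/side0.png

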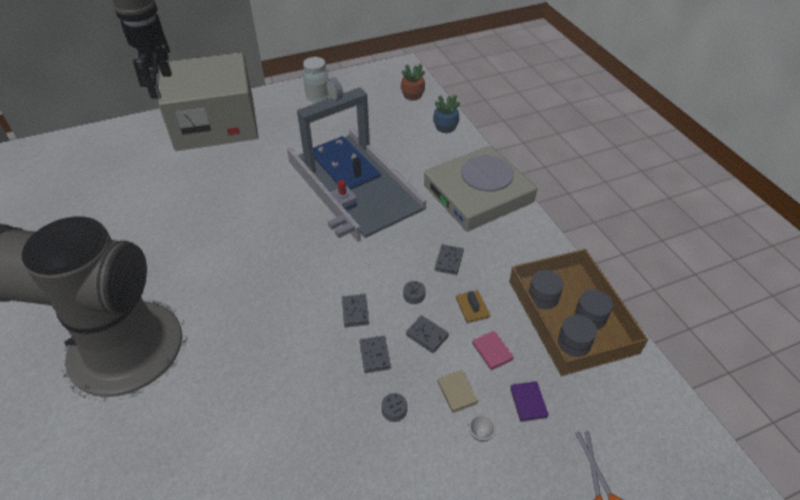

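```bash
cat > fit.py <<'E'
from h import *
from scipy.optimize import least_squares
def mask_col(p,kind):
    h=cv2.cvtColor(p["frame"],cv2.COLOR_RGB2HSV); 
    if kind=="red": return ((h[...,0]<8)|(h[...,0]>172))&(h[...,1]>150)&(h[...,2]>70)
def outline(p,x,y,yaw,dims,z0):
    a=np.radians(yaw);c,s=np.cos(a),np.sin(a);w,l,hh=dims
    C=np.array([[i*w/2,j*l/2,k] for i in(-1,1) for j in(-1,1) for k in(z0,z0+hh)])
    W=np.c_[x+c*C[:,0]-s*C[:,1],y+s*C[:,0]+c*C[:,1],C[:,2]]
    return cv2.convexHull(proj(p,W).astype(np.float32))[:,0]
def soft(poly,box,ss=4):
    l,t,w,h=box;m=np.zeros((h*ss,w*ss),np.uint8)
    cv2.fillPoly(m,[np.round(((poly-[l,t]+.5)*ss-.5)*16).astype(np.int32)],255,shift=4)
    return cv2.resize(m,(w,h),interpolation=cv2.INTER_AREA)/255.
def seg(p,bb,pad=6,bg=None):
    """box (pixels), foreground soft mask from contrast to the local table colour"""
    l,t,w,h=bb;l-=pad;t-=pad;w+=2*pad;h+=2*pad
    f=cv2.GaussianBlur(p["frame"],(0,0),.6)[t:t+h,l:l+w].astype(float)
    ed=np.r_[f[0],f[-1],f[:,0],f[:,-1]];b=np.median(ed,0)
    d=np.linalg.norm(f-b,axis=2)
    return (l,t,w,h),np.clip((d-18)/30,0,1)
def fitblock(views,dims,x,y,yaw,z0=0.):
    S=[(p,)+seg(p,bb) for p,bb in views]
    def res(q):
        return np.concatenate([(cv2.GaussianBlur(soft(outline(p,q[0]/1e3,q[1]/1e3,q[2],dims,z0),b),(0,0),.7)-m).ravel() for p,b,m in S])
    best=None
    for y0 in (yaw if isinstance(yaw,list) else [yaw]):
        r=least_squares(res,[x*1e3,y*1e3,y0],diff_step=[2e-3,4e-3,.02],x_scale=[1,1,1])
        from scipy.optimize import minimize
        r=minimize(lambda q:(res(q)**2).sum(),r.x,method="Nelder-Mead",options=dict(initial_simplex=r.x+np.array([[0,0,0],[3,0,0],[0,3,0],[0,0,8]]),xatol=.05,fatol=.01))
        if best is None or r.fun<best.fun:best=r
    return best.x,best.fun
E
python3 - <<'E'
from fit import *
pt=grab_frame("top");ps=grab_frame("side")
save(pt,"fixtop.png",(120,140,170,120),4.7);save(ps,"fixside.png",(220,60,125,135),4.4)
R={}
for n,p in(("t",pt),("s",ps)):
    m=mask_col(p,"red");m2=np.zeros_like(m);b=(190,160,270,250) if n=="t" else (255,130,290,165)
    m2[b[1]:b[3],b[0]:b[2]]=m[b[1]:b[3],b[0]:b[2]];v,u=np.nonzero(m2);R[n]=(u.mean(),v.mean());print(n,len(u),R[n],u.min(),u.max(),v.min(),v.max())
print("pin",tri(pt,R["t"],ps,R["s"]))
# blocks
items={"A":(416,200,346,0),"setter":(0,0,0,0)}
def bx(p,t): return [np.round(np.array(x["bbox"])*[640,400,640,400]).astype(int) for x in look_for(p,t) if x["score"]>.4]
allT=bx(pt,"tile1");allS=bx(ps,"tile1")
cand={"A":(332,160),"B":(397,205),"C":(357,249),"D":(401,248),"weight":(383,163),"setter":(449,204)}
for k,(u,v) in cand.items():
    z=.016 if len(k)==1 else .014
    g=at(pt,u,v,z); us=proj(ps,np.array([g]))[0]
    dims=(.05,.068,z) if k!="weight" else (.05,.068,.010)
    vw=[(pt,(u-17,v-14,34,28)),(ps,(int(us[0])-17,int(us[1])-19,34,38))]
    q,c=fitblock(vw,dims,g[0],g[1],[-60,-30,0,30,60,90])
    q1,c1=fitblock(vw[:1],dims,q[0]/1e3,q[1]/1e3,q[2]);q2,c2=fitblock(vw[1:],dims,q[0]/1e3,q[1]/1e3,q[2])
    print(k,q.round(1),round(c,1),"top",q1.round(1),"side",q2.round(1))
E
```

```text
t 44 (np.float64(233.25), np.float64(217.13636363636363)) 230 237 214 220
s 16 (np.float64(272.375), np.float64(146.6875)) 271 274 145 151
pin (array([0.51561934, 0.20087038, 0.0801365 ]), np.float64(0.0018603569486798123))
A [674.5 -44.4 -37.3] 111.5 top [673.9 -42.9 -37.3] side [675.1 -45.7 -38. ]
B [ 550.3 -203.    29.1] 99.8 top [ 549.7 -202.2   29.1] side [ 550.7 -204.6   28.5]
C [439.5 -94.3 -15.1] 53.3 top [439.2 -93.9 -15.8] side [440.3 -95.5 -14.5]
D [ 439.4 -207.2  -12. ] 164.0 top [ 438.7 -206.   -12.3] side [ 439.7 -207.7  -12.1]
weight [ 664.4 -175.3   -5.7] 96.8 top [ 663.4 -173.9   -5.6] side [ 664.9 -176.2   -6.3]
setter [ 548.5 -336.9   -2.7] 84.5 top [ 548.3 -335.1   -1.3] side [ 549.2 -339.4   -2.6]
```

View pics/fixtop.png

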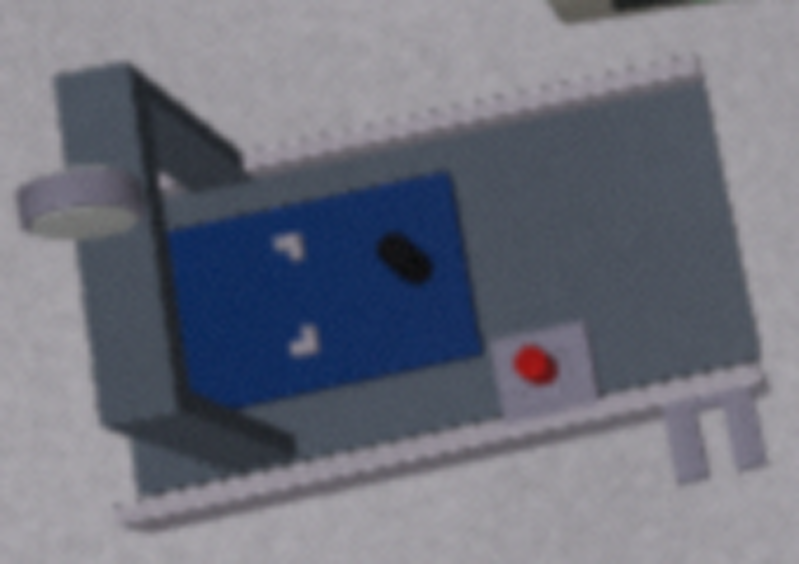

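View pics/fixside.png

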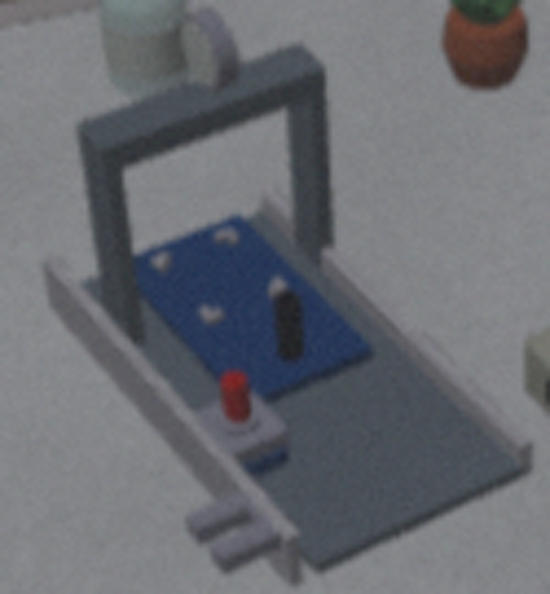

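```bash
python3 - <<'E'
from fit import *
pt=grab_frame("top");ps=grab_frame("side")
T=lambda u,v:(120+(u+.5)/4.7-.5,140+(v+.5)/4.7-.5); S=lambda u,v:(220+(u+.5)/4.4-.5,60+(v+.5)/4.4-.5)
K=[("pintop",pt,T(527,358),(-75,-40,84)),("pintop",ps,S(235,379),(-75,-40,84)),
("handle",pt,T(393,246),(0,20,76)),("handle",ps,S(288,295),(0,20,76)),
("railR",pt,T(768,385),(-105,-150,46)),("railL",pt,T(125,518),(-105,190,46)),
("railR",ps,S(290,545),(-100,-150,46)),("railL",ps,S(47,262),(-105,190,46)),
("baseBR?",ps,S(528,470),(85,-150,0)),
("slotback",pt,T(705,402),(-111,-120,46)),
("barFR",pt,T(180,408),(-96,120-10,182)),("bar",pt,T(130,65),(98,110,182))]
def res(q,full=False):
    c,s=np.cos(q[2]/57.3),np.sin(q[2]/57.3);o=[]
    for n,p,uv,X in K:
        W=np.array([[q[0]+c*X[0]-s*X[1],q[1]+s*X[0]+c*X[1],X[2]]])/1e3
        o.append(proj(p,W)[0]-uv)
    return np.array(o) if full else np.ravel(o)
r=least_squares(res,[560,260,12],loss="soft_l1");print(r.x)
for k,e in zip(K,res(r.x,True)):print(k[0],"T" if k[1] is pt else "S",e.round(1))
q=r.x;c,s=np.cos(q[2]/57.3),np.sin(q[2]/57.3)
for n,X in(("bore",(-75,-40)),("notch",(-119.5,-120)),("handle",(0,20)),("handle_out",(0,-100)),("pocket_out",(0,0))):print(n,np.round([q[0]+c*X[0]-s*X[1],q[1]+s*X[0]+c*X[1]],1))
E
```

```text
[583.93867982 252.3868011   10.61499608]
pintop T [ 1.9 -0.1]
pintop S [-0.2  0.2]
handle T [ 1.6 -0.4]
handle S [-0.   0.9]
railR T [ 0.1 -0.6]
railL T [-1.1  0.1]
railR S [ 0.1 -1.6]
railL S [-1.  -1.2]
baseBR? S [0.9 1.8]
slotback T [1.9 0.6]
barFR T [-2.1  5.1]
bar T [-2.4 -6.7]
bore [517.6 199.3]
notch [488.6 112.4]
handle [580.3 272. ]
handle_out [602.4 154.1]
pocket_out [583.9 252.4]
```

```bash
python3 - <<'E'
from fit import *
pt=grab_frame("top");ps=grab_frame("side")
T=lambda u,v:(120+(u+.5)/4.7-.5,140+(v+.5)/4.7-.5); S=lambda u,v:(220+(u+.5)/4.4-.5,60+(v+.5)/4.4-.5)
K=[("pintop",pt,T(527,358),(-75,-40,84)),("pintop",ps,S(235,379),(-75,-40,84)),
("handle",pt,T(393,246),(0,20,76)),("handle",ps,S(288,295),(0,20,76)),
("railR",pt,T(768,385),(-105,-150,46)),("railL",pt,T(125,518),(-105,190,46)),
("railR",ps,S(290,545),(-100,-150,46)),("railL",ps,S(47,262),(-105,190,46)),
("slotback",pt,T(707,402),(-111,-120,46))]
def run(K):
    def res(q,full=False):
        c,s=np.cos(q[2]/57.3),np.sin(q[2]/57.3);o=[]
        for n,p,uv,X in K:
            W=np.array([[q[0]+c*X[0]-s*X[1],q[1]+s*X[0]+c*X[1],X[2]]])/1e3
            o.append(proj(p,W)[0]-uv)
        return np.array(o) if full else np.ravel(o)
    r=least_squares(res,[560,260,12],loss="soft_l1");print(r.x)
    for k,e in zip(K,res(r.x,True)):print(k[0],"T" if k[1] is pt else "S",e.round(1))
    q=r.x;c,s=np.cos(q[2]/57.3),np.sin(q[2]/57.3)
    for n,X in(("bore",(-75,-40)),("notch",(-119.5,-120)),("handle",(0,20)),("handle_out",(0,-100)),("pocket_out",(0,0))):print(n,np.round([q[0]+c*X[0]-s*X[1],q[1]+s*X[0]+c*X[1]],1))
run(K);run([k for k in K if k[1] is pt]);run([k for k in K if k[1] is ps])
E
```

```text
[584.11131588 253.74708419  10.62542009]
pintop T [ 1.4 -0.2]
pintop S [-0.3 -0.1]
handle T [ 1.  -0.5]
handle S [-0.1  0.6]
railR T [-0.5 -0.7]
railL T [-1.6  0.1]
railR S [-0.  -1.9]
railL S [-1.1 -1.4]
slotback T [0.9 0.6]
bore [517.8 200.6]
notch [488.8 113.8]
handle [580.4 273.4]
handle_out [602.5 155.5]
pocket_out [584.1 253.7]
[583.74023342 255.0072074   10.74052328]
pintop T [ 0.9 -0.1]
handle T [ 0.5 -0.3]
railR T [-0.9 -0.7]
railL T [-2.1  0.4]
slotback T [0.5 0.6]
bore [517.5 201.7]
notch [488.7 114.8]
handle [580.  274.7]
handle_out [602.4 156.8]
pocket_out [583.7 255. ]
[584.13023108 249.70754433  10.2375769 ]
pintop S [-0.   0.7]
handle S [0.4 1.4]
railR S [ 0.1 -1. ]
railL S [-0.5 -0.9]
bore [517.4 197. ]
notch [487.9 110.4]
handle [580.6 269.4]
handle_out [601.9 151.3]
pocket_out [584.1 249.7]
```

```bash
cat > plan.py <<'E'
from h import *
from scipy.spatial.transform import Rotation as R
def plan(*wps):
    """wps (x,y,z[mm],yaw): prints total turn (units, about tool z) then shift (units, tool axes after the turn)"""
    s=observe();P=np.array(s["eef_pos"])*1e3;Ro=R.from_euler("xyz",s["tool_rot"],degrees=True)
    print("t",round(s["t"],1),"P",P.round(1),"rot",np.round(s["tool_rot"],1),"w",round(s["grip_width"]*1e3,1),"F",np.round(s["force"],1))
    for x,y,z,yaw in wps:
        Rn=R.from_euler("xyz",[180,0,yaw],degrees=True);tv=(Ro.inv()*Rn).as_rotvec(degrees=True)/6
        d=Rn.inv().apply(np.array([x,y,z])-P)/20
        print("->",(x,y,z,yaw),"turn",tv.round(2),"shift",d.round(3),"rows>=",np.ceil(max(abs(tv).max(),abs(d).max())));P=np.array([x,y,z]);Ro=Rn
F0=[583.9,252.5,10.6]
def fx(X,Y,F=F0):
    c,s=np.cos(np.radians(F[2])),np.sin(np.radians(F[2]));return round(F[0]+c*X-s*Y,1),round(F[1]+s*X+c*Y,1)
E
python3 -c "
from plan import *
b=(517.5,200.6)
plan((*b,150,-169.4),(*b,66,-169.4))"
```

```text
t 1.4 P [201.4 484.8 242.3] rot [180.    0.  157.4] w 85.5 F [-0.2  0.4  0.5]
-> (517.5, 200.6, 150, -169.4) turn [ 0.    0.   -5.53] shift [-12.919 -16.877   4.616] rows>= 17.0
-> (517.5, 200.6, 66, -169.4) turn [0. 0. 0.] shift [-0.  -0.   4.2] rows>= 5.0
```

```bash
python3 -m jog '0 0 0 0 0 -.922;0 0 0 0 0 -.922;0 0 0 0 0 -.922;0 0 0 0 0 -.922;0 0 0 0 0 -.922;0 0 0 0 0 -.922' 1 40 && python3 -m jog '-.718 -.938 .25 0 0 0;-.718 -.938 .25 0 0 0;-.718 -.938 .25 0 0 0;-.718 -.938 .25 0 0 0;-.718 -.938 .25 0 0 0;-.718 -.938 .25 0 0 0;-.718 -.938 .25 0 0 0;-.718 -.938 .25 0 0 0;-.718 -.938 .25 0 0 0' && python3 -m jog '-.718 -.938 .25 0 0 0;-.718 -.938 .25 0 0 0;-.718 -.938 .25 0 0 0;-.718 -.938 .25 0 0 0;-.718 -.938 .25 0 0 0;-.718 -.938 .25 0 0 0;-.718 -.938 .25 0 0 0;-.718 -.938 .25 0 0 0;-.718 -.938 .25 0 0 0;0 0 0 0 0 0'
python3 -c "
from plan import *
b=(517.5,200.6)
plan((*b,110,-169.4),(*b,66,-169.4))
p=grab_frame('side');save(p,'pre.png',(220,60,130,130),4)"
```

```text
t: 1.9
eef_pos: [0.2014, 0.4849, 0.2423]
tool_rot: [180.0, 0.0, -169.1]
force: [0.9, -0.6, 0.4]
grip_width: 0.0854
gripper_force: 0.0
t: 2.65
eef_pos: [0.3604, 0.3419, 0.1972]
tool_rot: [180.0, 0.0, -169.4]
force: [-0.2, 1.0, -0.2]
grip_width: 0.0857
gripper_force: 0.0
t: 3.48
eef_pos: [0.5202, 0.1979, 0.1513]
tool_rot: [-179.9, 0.0, -169.5]
force: [-0.4, 0.1, -0.4]
grip_width: 0.0853
gripper_force: 0.0
t 3.5 P [520.2 197.9 151.3] rot [-179.9    0.  -169.5] w 85.3 F [-0.4  0.1 -0.4]
-> (517.5, 200.6, 110, -169.4) turn [-0.01  0.   -0.02] shift [0.11  0.16  2.065] rows>= 3.0
-> (517.5, 200.6, 66, -169.4) turn [0. 0. 0.] shift [-0.  -0.   2.2] rows>= 3.0
```

View pics/pre.png

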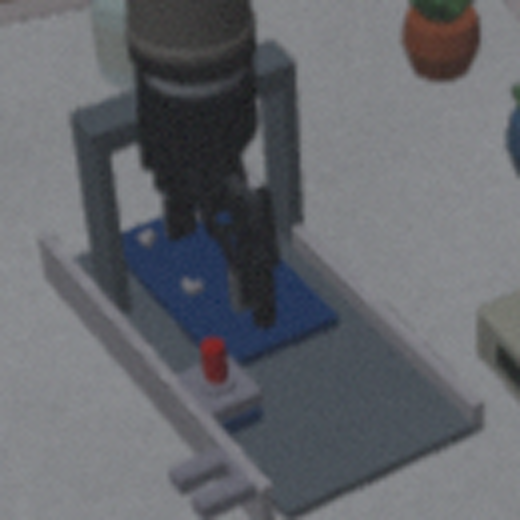

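```bash
python3 -m jog '.11 .16 .8 0 0 0;0 0 .8 0 0 0;0 0 .465 0 0 0'
python3 -c "
from plan import *
b=(517.5,200.6)
plan((*b,66,-169.4))
p=grab_frame('side');pt=grab_frame('top')
print((proj(p,[[.5202,.1979,.14],[.5175,.2006,.08]])-[220,60])*4)
a=p['frame'][60:190,220:350,::-1];b=pt['frame'][160:290,180:310,::-1]
cv2.imwrite('pics/pre2.png',cv2.resize(np.hstack([a,b]),None,fx=3,fy=3))"
```

```text
t: 3.78
eef_pos: [0.5137, 0.2039, 0.1099]
tool_rot: [180.0, -0.1, -169.3]
force: [0.4, 1.4, 0.1]
grip_width: 0.0857
gripper_force: 0.0
t 3.8 P [513.7 203.9 109.9] rot [ 1.800e+02 -1.000e-01 -1.693e+02] w 85.7 F [0.4 1.4 0.1]
-> (517.5, 200.6, 66, -169.4) turn [ 0.   -0.02  0.01] shift [-0.156 -0.196  2.194] rows>= 3.0
[[209.46731368 282.52112295]
 [210.89099163 346.82318153]]
```

View pics/pre2.png

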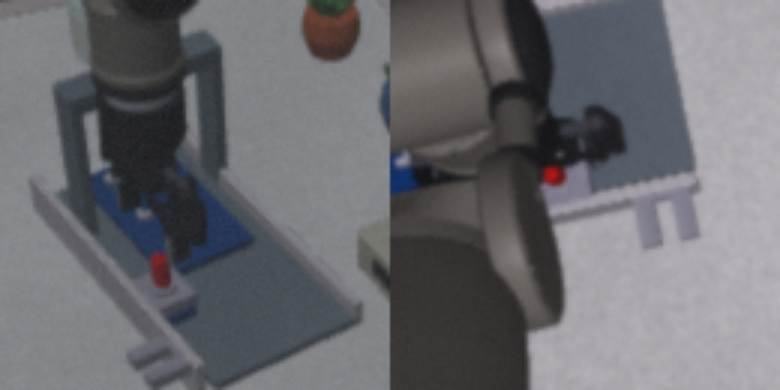

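```bash
python3 -m jog '0 0 0 0 0 0;0 0 0 0 0 0'; python3 -m jog '0 0 0 0 0 0;0 0 0 0 0 0'
python3 -c "
from plan import *
b=(517.5,200.6)
plan((*b,66,-169.4))
pt=grab_frame('top');p=grab_frame('side')
print(at(pt,251.7,203,.1),at(pt,251.7,203,.12))
P=observe()['eef_pos'];yv=R.from_euler('xyz',observe()['tool_rot'],degrees=True).apply([0,1,0])
for k in(-.05,0,.05):print('top',proj(pt,[P+yv*k]),'side',((proj(p,[P+yv*k-[0,0,.0]])-[220,60])*3))
"
```

```text
t: 4.05
eef_pos: [0.5154, 0.2038, 0.112]
tool_rot: [180.0, 0.1, -169.3]
force: [0.4, 0.7, 0.4]
grip_width: 0.0856
gripper_force: 0.0
t: 4.22
eef_pos: [0.5154, 0.2036, 0.1118]
tool_rot: [180.0, 0.1, -169.4]
force: [0.1, 0.0, -0.6]
grip_width: 0.0852
gripper_force: 0.0
t 4.2 P [515.4 203.6 111.8] rot [ 1.800e+02  1.000e-01 -1.694e+02] w 85.2 F [ 0.1  0.  -0.6]
-> (517.5, 200.6, 66, -169.4) turn [0.   0.01 0.01] shift [-0.076 -0.166  2.291] rows>= 3.0
[0.54371805 0.15404332 0.1       ] [0.53941513 0.15062277 0.12      ]
top [[250.64234448 210.11877822]] side [[179.22497554 263.20951956]]
top [[229.30605024 214.57619394]] side [[152.37161395 233.42623189]]
top [[207.86385039 219.05573466]] side [[126.62035885 204.86529973]]
```

```bash
python3 -m jog '-.08 -.14 .6 0 0 0;0 0 .6 0 0 0;0 0 .6 0 0 0;0 0 .49 0 0 0;0 0 0 0 0 0;0 0 0 0 0 0'; python3 -m jog '0 0 0 0 0 0;0 0 0 0 0 0;0 0 0 0 0 0;0 0 0 0 0 0;0 0 0 0 0 0;0 0 0 0 0 0;0 0 0 0 0 0;0 0 0 0 0 0' 0 40
python3 -m jog '0 0 0 0 0 0;0 0 0 0 0 0;0 0 0 0 0 0'
python3 -c "
from plan import *
plan()
pt=grab_frame('top');p=grab_frame('side');a=p['frame'][60:190,220:350,::-1];b=pt['frame'][160:290,180:310,::-1]
cv2.imwrite('pics/grip.png',cv2.resize(np.hstack([a,b]),None,fx=3,fy=3))"
```

```text
t: 4.82
eef_pos: [0.5169, 0.2009, 0.065]
tool_rot: [180.0, -0.1, -169.4]
force: [0.1, -0.3, 0.2]
grip_width: 0.0856
gripper_force: 0.0
t: 5.48
eef_pos: [0.5172, 0.2014, 0.0655]
tool_rot: [180.0, 0.0, -169.4]
force: [-0.1, 3.7, 2.1]
grip_width: 0.0163
gripper_force: 39.0
t: 5.73
eef_pos: [0.5172, 0.2014, 0.0655]
tool_rot: [180.0, 0.0, -169.4]
force: [-2.2, 5.0, 5.2]
grip_width: 0.0171
gripper_force: 39.1
t 5.7 P [517.2 201.4  65.5] rot [ 180.     0.  -169.4] w 17.1 F [-2.2  5.   5.2]
```

View pics/grip.png

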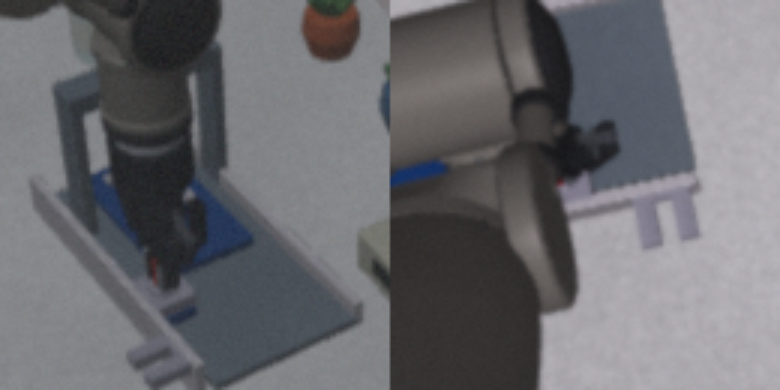

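```bash
python3 -m jog '0 0 -.3 0 0 0;0 0 -.3 0 0 0;0 0 -.4 0 0 0;0 0 -.5 0 0 0;0 0 -.5 0 0 0;0 0 -.5 0 0 0;0 0 0 0 0 0;0 0 0 0 0 0;0 0 0 0 0 0'
python3 -c "
from plan import *
plan((*fx(-145,-120),115,-169.4),(*fx(-145,-120),85,-169.4))
print(fx(-119.5,-120),fx(-75,-40))
pt=grab_frame('top');p=grab_frame('side');a=p['frame'][60:190,220:350,::-1];b=pt['frame'][160:290,180:310,::-1]
cv2.imwrite('pics/lift.png',cv2.resize(np.hstack([a,b]),None,fx=3,fy=3))"
```

```text
t: 6.58
eef_pos: [0.517, 0.2007, 0.1152]
tool_rot: [-180.0, -0.0, -169.4]
force: [0.2, -0.1, -1.3]
grip_width: 0.017
gripper_force: 39.3
t 6.6 P [517.  200.7 115.2] rot [-180.    -0.  -169.4] w 17.0 F [ 0.2 -0.1 -1.3]
-> (np.float64(463.4), np.float64(107.9), 115, -169.4) turn [-0. -0.  0.] shift [ 3.486 -4.068  0.011] rows>= 5.0
-> (np.float64(463.4), np.float64(107.9), 85, -169.4) turn [0. 0. 0.] shift [-0.  -0.   1.5] rows>= 2.0
(np.float64(488.5), np.float64(112.6)) (np.float64(517.5), np.float64(199.4))
```

View pics/lift.png

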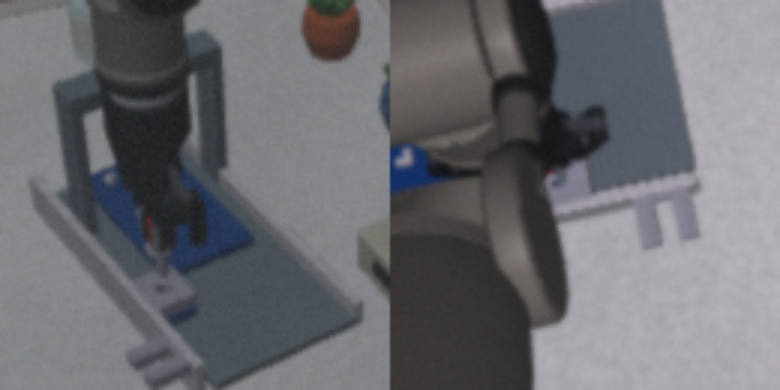

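```bash
sed -i 's/^F0=.*/F0=[583.6,255.1,10.6]/' plan.py; python3 -c "
from plan import *
plan((*fx(-126,-120),115,-169.4),(*fx(-126,-120),82,-169.4))"
```

```text
t 6.7 P [516.8 200.7 114.7] rot [-1.800e+02 -1.000e-01 -1.694e+02] w 17.0 F [ 1.4 -0.1 -1.1]
-> (np.float64(481.8), np.float64(114.0), 115, -169.4) turn [-0.   -0.01  0.  ] shift [ 2.516 -3.941 -0.013] rows>= 4.0
-> (np.float64(481.8), np.float64(114.0), 82, -169.4) turn [0. 0. 0.] shift [-0.   -0.    1.65] rows>= 2.0
```

```bash
python3 -m jog '.42 -.657 0 0 0 0;.42 -.657 0 0 0 0;.42 -.657 0 0 0 0;.42 -.657 0 0 0 0;.42 -.657 0 0 0 0;.42 -.657 0 0 0 0;0 0 0 0 0 0;0 0 0 0 0 0;0 0 0 0 0 0'; python3 -m jog '0 0 .25 0 0 0;0 0 .25 0 0 0;0 0 .25 0 0 0;0 0 .25 0 0 0;0 0 0 0 0 0;0 0 0 0 0 0'
python3 -m jog '0 0 .1 0 0 0;0 0 .1 0 0 0;0 0 0 0 0 0;0 0 0 0 0 0'
python3 -c "
from plan import *
plan((*fx(-126,-120),85,-169.4))
pt=grab_frame('top');p=grab_frame('side');a=p['frame'][110:180,240:340,::-1];b=pt['frame'][190:260,220:320,::-1]
cv2.imwrite('pics/notch.png',cv2.resize(np.hstack([a,b]),None,fx=4,fy=4))"
```

```text
t: 7.43
eef_pos: [0.4824, 0.1145, 0.1151]
tool_rot: [180.0, 0.0, -169.4]
force: [-0.7, 0.4, -0.6]
grip_width: 0.0167
gripper_force: 39.4
t: 7.93
eef_pos: [0.4818, 0.1143, 0.0947]
tool_rot: [180.0, -0.1, -169.4]
force: [-0.2, -0.0, -1.7]
grip_width: 0.0169
gripper_force: 39.4
t: 8.27
eef_pos: [0.4821, 0.1141, 0.0912]
tool_rot: [180.0, 0.0, -169.4]
force: [-1.1, -0.7, -0.4]
grip_width: 0.017
gripper_force: 39.4
t 8.3 P [482.1 114.1  91.2] rot [ 180.     0.  -169.4] w 17.0 F [-1.1 -0.7 -0.4]
-> (np.float64(481.8), np.float64(114.0), 85, -169.4) turn [0. 0. 0.] shift [ 0.015 -0.003  0.31 ] rows>= 1.0
```

View pics/notch.png

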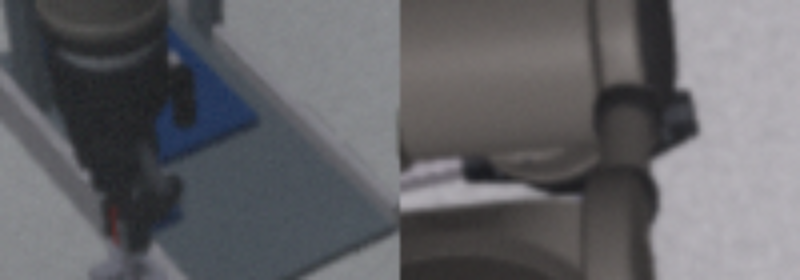

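```bash
python3 -m jog '0 0 .2 0 0 0;0 0 .2 0 0 0;0 0 .2 0 0 0;0 0 .2 0 0 0;0 0 .2 0 0 0;0 0 0 0 0 0;0 0 0 0 0 0'; python3 -m jog '0 0 .1 0 0 0;0 0 .1 0 0 0;0 0 .07 0 0 0;0 0 0 0 0 0;0 0 0 0 0 0'; python3 -m jog '-.1 0 0 0 0 0;-.1 0 0 0 0 0;-.1 0 0 0 0 0;0 0 0 0 0 0;0 0 0 0 0 0'
```

```text
t: 8.95
eef_pos: [0.4819, 0.1141, 0.0708]
tool_rot: [180.0, -0.0, -169.4]
force: [-0.4, 0.2, 0.1]
grip_width: 0.0169
gripper_force: 39.4
t: 9.37
eef_pos: [0.4821, 0.1141, 0.0658]
tool_rot: [180.0, -0.0, -169.4]
force: [0.6, -0.2, -0.4]
grip_width: 0.0165
gripper_force: 39.4
t: 9.78
eef_pos: [0.4881, 0.1153, 0.0658]
tool_rot: [180.0, 0.0, -169.4]
force: [-0.4, 1.1, -0.3]
grip_width: 0.0169
gripper_force: 39.4
```

```bash
python3 -m jog '-.1 0 0 0 0 0;0 0 0 0 0 0;0 0 0 0 0 0'; python3 -m jog '-.1 0 0 0 0 0;0 0 0 0 0 0;0 0 0 0 0 0'; python3 -m jog '0 0 .05 0 0 0;0 0 0 0 0 0;0 0 0 0 0 0'
```

```text
t: 10.03
eef_pos: [0.49, 0.1156, 0.0658]
tool_rot: [180.0, 0.0, -169.4]
force: [-0.1, -0.6, -1.1]
grip_width: 0.0169
gripper_force: 39.4
t: 10.28
eef_pos: [0.4912, 0.1159, 0.0657]
tool_rot: [180.0, -0.1, -169.4]
force: [-4.1, -0.3, 1.6]
grip_width: 0.0168
gripper_force: 39.6
t: 10.53
eef_pos: [0.4914, 0.116, 0.0653]
tool_rot: [180.0, -0.0, -169.4]
force: [-5.4, -0.8, 7.9]
grip_width: 0.0168
gripper_force: 40.2
```

```bash
python3 -m jog '.05 0 -.04 0 0 0;0 0 0 0 0 0'; python3 -m jog '0 0 0 0 0 0;0 0 0 0 0 0;0 0 0 0 0 0;0 0 0 0 0 0' .55;  python3 -m jog '0 0 -.4 0 0 0;0 0 -.6 0 0 0;0 0 -.7 0 0 0;0 0 -.7 0 0 0;0 0 -.7 0 0 0;0 0 0 0 0 0;0 0 0 0 0 0'
python3 -c "
from plan import *
h=fx(0,20)
plan((*h,130,-169.4),(*h,62,-169.4))"
```

```text
t: 10.7
eef_pos: [0.491, 0.1159, 0.0657]
tool_rot: [180.0, 0.0, -169.4]
force: [-1.8, 0.4, 0.5]
grip_width: 0.0167
gripper_force: 39.3
t: 11.03
eef_pos: [0.4913, 0.1158, 0.0656]
tool_rot: [-180.0, 0.0, -169.4]
force: [-0.7, 0.4, -0.2]
grip_width: 0.0472
gripper_force: 0.0
t: 11.62
eef_pos: [0.4914, 0.1159, 0.1284]
tool_rot: [-180.0, 0.1, -169.4]
force: [-1.0, 0.4, -0.4]
grip_width: 0.0472
gripper_force: 0.0
t 11.6 P [491.4 115.9 128.4] rot [-1.800e+02  1.000e-01 -1.694e+02] w 47.2 F [-1.   0.4 -0.4]
-> (np.float64(579.9), np.float64(274.8), 130, -169.4) turn [-0.    0.02  0.01] shift [-5.809  6.998 -0.081] rows>= 7.0
-> (np.float64(579.9), np.float64(274.8), 62, -169.4) turn [0. 0. 0.] shift [-0.  -0.   3.4] rows>= 4.0
```

```bash
python3 -m jog '-.581 .7 0 0 0 0;-.581 .7 0 0 0 0;-.581 .7 0 0 0 0;-.581 .7 0 0 0 0;-.581 .7 0 0 0 0;-.581 .7 0 0 0 0;-.581 .7 0 0 0 0;-.581 .7 0 0 0 0;-.581 .7 0 0 0 0;-.581 .7 0 0 0 0'; python3 -m jog '0 0 0 0 0 0;0 0 0 0 0 0;0 0 .7 0 0 0;0 0 .7 0 0 0;0 0 .7 0 0 0;0 0 .7 0 0 0;0 0 .6 0 0 0;0 0 0 0 0 0;0 0 0 0 0 0'; python3 -m jog '0 0 0 0 0 0;0 0 0 0 0 0;0 0 0 0 0 0;0 0 0 0 0 0;0 0 0 0 0 0;0 0 0 0 0 0' 0 40
python3 -c "
from plan import *
plan()
pt=grab_frame('top');p=grab_frame('side');a=p['frame'][60:190,220:350,::-1];b=pt['frame'][160:290,180:310,::-1]
cv2.imwrite('pics/handle.png',cv2.resize(np.hstack([a,b]),None,fx=3,fy=3))"
```

```text
t: 12.45
eef_pos: [0.5791, 0.2754, 0.1261]
tool_rot: [-180.0, -0.1, -169.4]
force: [-0.0, 0.8, 0.0]
grip_width: 0.0469
gripper_force: 0.0
t: 13.2
eef_pos: [0.5788, 0.2742, 0.0589]
tool_rot: [-180.0, -0.1, -169.4]
force: [1.4, 0.3, 0.5]
grip_width: 0.0469
gripper_force: 0.0
t: 13.7
eef_pos: [0.5799, 0.2752, 0.0609]
tool_rot: [180.0, 0.1, -169.4]
force: [-1.3, -0.1, 6.0]
grip_width: 0.0164
gripper_force: 39.3
t 13.7 P [579.9 275.2  60.9] rot [ 1.800e+02  1.000e-01 -1.694e+02] w 16.4 F [-1.3 -0.1  6. ]
```

View pics/handle.png

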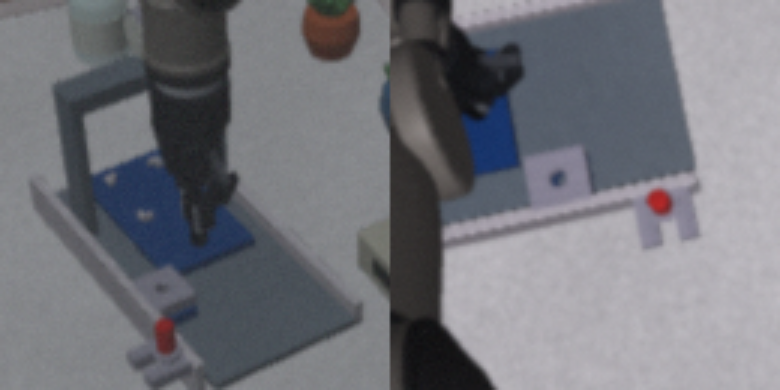

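```bash
python3 -m jog '0 -.2 0 0 0 0;0 -.3 0 0 0 0;0 -.4 0 0 0 0;0 -.4 0 0 0 0;0 -.4 0 0 0 0;0 -.4 0 0 0 0;0 -.4 0 0 0 0;0 -.4 0 0 0 0;0 -.4 0 0 0 0'; python3 -m jog '0 -.4 0 0 0 0;0 -.4 0 0 0 0;0 -.4 0 0 0 0;0 -.4 0 0 0 0;0 -.4 0 0 0 0;0 -.3 0 0 0 0;0 -.2 0 0 0 0;0 0 0 0 0 0;0 0 0 0 0 0'; python3 -m jog '0 -.1 0 0 0 0;0 -.1 0 0 0 0;0 -.1 0 0 0 0;0 0 0 0 0 0;0 0 0 0 0 0'; python3 -m jog '0 -.1 0 0 0 0;0 -.1 0 0 0 0;0 0 0 0 0 0;0 0 0 0 0 0'
```

```text
t: 14.55
eef_pos: [0.5929, 0.2103, 0.0609]
tool_rot: [179.9, 0.2, -169.4]
force: [1.9, 3.4, 6.0]
grip_width: 0.0169
gripper_force: 39.3
t: 15.3
eef_pos: [0.603, 0.1599, 0.0609]
tool_rot: [-179.9, 0.3, -169.4]
force: [6.4, -1.9, 4.7]
grip_width: 0.0164
gripper_force: 39.4
t: 15.72
eef_pos: [0.6032, 0.1588, 0.0608]
tool_rot: [179.7, 0.3, -169.4]
force: [3.2, 16.9, 6.0]
grip_width: 0.0164
gripper_force: 39.7
t: 16.05
eef_pos: [0.6032, 0.1586, 0.0609]
tool_rot: [179.4, 0.3, -169.3]
force: [1.6, 31.5, 4.6]
grip_width: 0.0164
gripper_force: 40.4
```

```bash
python3 -m jog '0 .25 0 0 0 0;0 0 0 0 0 0;0 0 0 0 0 0'; python3 -m jog '0 0 0 0 0 0;0 0 0 0 0 0;0 0 0 0 0 0;0 0 -.5 0 0 0;0 0 -.6 0 0 0;0 0 -.6 0 0 0;0 0 0 0 0 0' .55;  python3 -m jog '0 0 0 0 0 1;0 0 0 0 0 1;0 0 0 0 0 1;0 0 0 0 0 1;0 0 0 0 0 1;0 0 0 0 0 1;0 0 0 0 0 1;0 0 0 0 0 1'; python3 -m jog '0 0 0 0 0 1;0 0 0 0 0 1;0 0 0 0 0 1;0 0 0 0 0 1;0 0 0 0 0 1;0 0 0 0 0 1;0 0 0 0 0 .95;0 0 0 0 0 0;0 0 0 0 0 0'
python3 -c "
from plan import *
plan((602.5,159,60,101))"
```

```text
t: 16.3
eef_pos: [0.6032, 0.1588, 0.0608]
tool_rot: [179.8, 0.3, -169.3]
force: [5.1, 13.6, 4.3]
grip_width: 0.0166
gripper_force: 40.2
t: 16.88
eef_pos: [0.6035, 0.156, 0.0974]
tool_rot: [-180.0, 0.3, -169.4]
force: [1.0, 0.4, -0.0]
grip_width: 0.0473
gripper_force: 0.0
t: 17.55
eef_pos: [0.6018, 0.1558, 0.0942]
tool_rot: [180.0, 0.0, 142.3]
force: [0.6, 0.2, -0.3]
grip_width: 0.0471
gripper_force: 0.0
t: 18.3
eef_pos: [0.6017, 0.1558, 0.094]
tool_rot: [180.0, 0.0, 101.1]
force: [0.6, -0.0, -0.2]
grip_width: 0.0471
gripper_force: 0.0
t 18.3 P [601.7 155.8  94. ] rot [180.    0.  101.1] w 47.1 F [ 0.6 -0.  -0.2]
-> (602.5, 159, 60, 101) turn [0.   0.   0.02] shift [0.148 0.067 1.698] rows>= 2.0
```

```bash
python3 -m jog '.15 .07 .5 0 0 0;0 0 .6 0 0 0;0 0 .6 0 0 0;0 0 0 0 0 0;0 0 0 0 0 0'; python3 -m jog '0 0 0 0 0 0;0 0 0 0 0 0;0 0 0 0 0 0;0 0 0 0 0 0;0 0 0 0 0 0;0 0 0 0 0 0' 0 40;python3 -m jog '0 0 0 0 0 0;0 0 0 0 0 0'
```

```text
t: 18.72
eef_pos: [0.6015, 0.159, 0.0579]
tool_rot: [-179.8, -0.0, 101.0]
force: [0.2, 0.0, 0.8]
grip_width: 0.0471
gripper_force: 0.0
t: 19.22
eef_pos: [0.6023, 0.159, 0.0602]
tool_rot: [-180.0, 0.0, 100.9]
force: [-3.8, -1.2, 6.1]
grip_width: 0.0169
gripper_force: 39.5
t: 19.38
eef_pos: [0.6023, 0.159, 0.0602]
tool_rot: [-180.0, 0.0, 100.9]
force: [-5.1, -1.0, 6.0]
grip_width: 0.0166
gripper_force: 39.6
```

```bash
python3 -m jog '0 0 0 0 0 0;0 0 0 0 0 0;0 0 0 0 0 0;0 0 -.7 0 0 0;0 0 -1 0 0 0;0 0 -1 0 0 0;0 0 -1 0 0 0;0 0 0 0 0 0' .55
python3 -c "
from plan import *
plan((548.4,-335.5,125,-2.5))"
```

```text
t: 20.05
eef_pos: [0.605, 0.1595, 0.1379]
tool_rot: [179.5, 0.0, 100.9]
force: [0.7, -0.1, 1.0]
grip_width: 0.047
gripper_force: 0.0
t 20.1 P [605.  159.5 137.9] rot [179.5   0.  100.9] w 47.0 F [ 0.7 -0.1  1. ]
-> (548.4, -335.5, 125, -2.5) turn [ 0.06 -0.07 17.24] shift [-1.745 24.851  0.646] rows>= 25.0
```

```bash
python3 -m jog '0 0 0 0 0 .958;0 0 0 0 0 .958;0 0 0 0 0 .958;0 0 0 0 0 .958;0 0 0 0 0 .958;0 0 0 0 0 .958;0 0 0 0 0 .958;0 0 0 0 0 .958;0 0 0 0 0 .958' 1 >/dev/null; python3 -m jog '0 0 0 0 0 .958;0 0 0 0 0 .958;0 0 0 0 0 .958;0 0 0 0 0 .958;0 0 0 0 0 .958;0 0 0 0 0 .958;0 0 0 0 0 .958;0 0 0 0 0 .958;0 0 0 0 0 .958;0 0 0 0 0 0' >/dev/null;python3 -m jog '-.067 .956 .02 0 0 0;-.067 .956 .02 0 0 0;-.067 .956 .02 0 0 0;-.067 .956 .02 0 0 0;-.067 .956 .02 0 0 0;-.067 .956 .02 0 0 0;-.067 .956 .02 0 0 0;-.067 .956 .02 0 0 0;-.067 .956 .02 0 0 0' >/dev/null;python3 -m jog '-.067 .956 .02 0 0 0;-.067 .956 .02 0 0 0;-.067 .956 .02 0 0 0;-.067 .956 .02 0 0 0;-.067 .956 .02 0 0 0;-.067 .956 .02 0 0 0;-.067 .956 .02 0 0 0;-.067 .956 .02 0 0 0;-.067 .956 .02 0 0 0' >/dev/null;python3 -m jog '-.067 .956 .02 0 0 0;-.067 .956 .02 0 0 0;-.067 .956 .02 0 0 0;-.067 .956 .02 0 0 0;-.067 .956 .02 0 0 0;-.067 .956 .02 0 0 0;-.067 .956 .02 0 0 0;-.067 .956 .02 0 0 0;0 0 0 0 0 0;0 0 0 0 0 0'
python3 - <<'E'
from plan import *
plan((548.4,-335.5,60,-2.5))
p=grab_frame("top")
h=cv2.cvtColor(p["frame"],cv2.COLOR_RGB2HSV)
m=((h[...,0]>100)&(h[...,0]<130)&(h[...,1]>150)).astype(np.uint8);m[:,330:]=0;m[:150]=0;m[270:]=0
n,l,st,_=cv2.connectedComponentsWithStats(m);k=1+st[1:,4].argmax();print(st[k])
# long edges of the blue deck: subpixel upper & lower edge per column
blue=p["frame"][...,2].astype(float)-p["frame"][...,0]
blue=cv2.GaussianBlur(blue,(0,0),.7)
x0,y0,w,hh,_=st[k];U=[];L=[]
for u in range(x0+8,x0+w-14):
    col=blue[y0-8:y0+hh+8,u];mx=np.percentile(col,80);mn=np.percentile(col,5);t=(mx+mn)/2;i=np.nonzero(col>t)[0]
    a,b=i[0],i[-1];U.append((u,y0-8+a-(col[a]-t)/(col[a]-col[a-1])));L.append((u,y0-8+b+(col[b]-t)/(col[b]-col[b+1])))
for n,E in(("up",U),("lo",L)):
    W=np.array([at(p,u,v,.026)[:2] for u,v in E])*1e3
    for it in range(4):
        c=np.polyfit(W[:,1],W[:,0],1);r=W[:,0]-np.polyval(c,W[:,1]);W=W[abs(r)<max(1.,1.5*r.std())]
    print(n,len(W),"yaw",-np.degrees(np.arctan(c[0])),"x at y257",np.polyval(c,257),r.std())
save(p,"t2.png",(120,140,400,130),2)
E
```

```text
t: 23.97
eef_pos: [0.5452, -0.3367, 0.1223]
tool_rot: [-180.0, 0.0, -2.5]
force: [-0.2, 0.7, 0.4]
grip_width: 0.0853
gripper_force: 0.0
t 24.0 P [ 545.2 -336.7  122.3] rot [-180.     0.    -2.5] w 85.3 F [-0.2  0.7  0.4]
-> (548.4, -335.5, 60, -2.5) turn [-0.01  0.    0.  ] shift [ 0.156 -0.065  3.117] rows>= 4.0
[ 191  168   77   52 2476]
up 55 yaw 11.217689646500137 x at y257 635.0955107371379 0.26370605685335513
lo 33 yaw 16.23780867838675 x at y257 528.9243165585947 1.3576459488135308
```

View pics/t2.png

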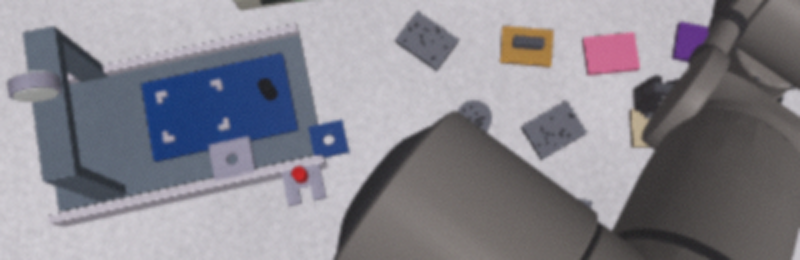

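```bash
sed -i 's/^F0=.*/F0=[582.7,257.0,11.2]/' plan.py; python3 -m jog '.16 -.06 .8 0 0 0;0 0 .8 0 0 0;0 0 .8 0 0 0;0 0 .8 0 0 0;0 0 .8 0 0 0;0 0 .8 0 0 0;0 0 0 0 0 0;0 0 0 0 0 0;0 0 0 0 0 0'; python3 - <<'E'
from plan import *
plan()
p=grab_frame("top")
f=p["frame"].astype(int);m=((f.min(2)>105)&(f.max(2)-f.min(2)<45)).astype(np.uint8)
n,l,st,c=cv2.connectedComponentsWithStats(m)
pk=[(200,188.5),(228,182.5),(203.5,208),(231.5,202.5)]
for k in range(1,n):
    if 4<st[k,4]<60 and 190<c[k][0]<240 and 175<c[k][1]<215: print(c[k].round(1),st[k,4],(at(p,*c[k],.032)*1e3).round(1))
print((at(p,215.6,195.2,.032)*1e3).round(1))
ps=grab_frame("side");P=observe()["eef_pos"];uv=proj(ps,[P])[0].astype(int);print(uv)
save(ps,"tips.png",(uv[0]-60,uv[1]-60,120,100),5)
E
```

```text
t: 24.77
eef_pos: [0.5496, -0.3346, 0.0281]
tool_rot: [180.0, -0.1, -2.5]
force: [0.5, -0.1, 0.4]
grip_width: 0.0855
gripper_force: 0.0
t 24.8 P [ 549.6 -334.6   28.1] rot [ 1.8e+02 -1.0e-01 -2.5e+00] w 85.5 F [ 0.5 -0.1  0.4]
[228.  181.6] 20 [615.4 226.5  32. ]
[199.7 187.6] 19 [601.7 297.9  32. ]
[231.9 202. ] 22 [562.1 215.6  32. ]
[203.4 208.3] 19 [547.8 286.5  32. ]
[580.8 257.   32. ]
[365 306]
```

View pics/tips.png

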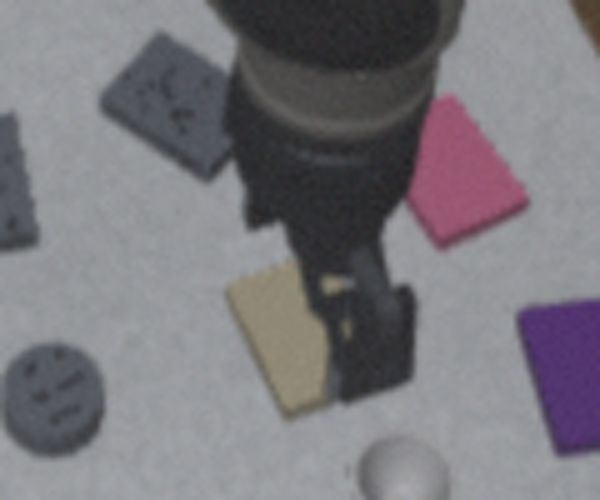

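```bash
python3 -m jog '0 0 .3 0 0 0;0 0 0 0 0 0;0 0 0 0 0 0'; python3 -m jog '0 0 .2 0 0 0;0 0 0 0 0 0;0 0 0 0 0 0'; python3 -m jog '0 0 .1 0 0 0;0 0 0 0 0 0;0 0 0 0 0 0'
```

```text
t: 25.12
eef_pos: [0.5488, -0.3348, 0.0211]
tool_rot: [-180.0, 0.0, -2.5]
force: [-0.3, -0.1, -0.2]
grip_width: 0.0857
gripper_force: 0.0
t: 25.37
eef_pos: [0.5487, -0.3348, 0.0168]
tool_rot: [-180.0, 0.0, -2.5]
force: [-0.5, -0.3, -0.6]
grip_width: 0.0855
gripper_force: 0.0
t: 25.62
eef_pos: [0.5489, -0.3349, 0.015]
tool_rot: [-180.0, 0.0, -2.5]
force: [-0.1, -0.3, -0.3]
grip_width: 0.0859
gripper_force: 0.0
```

```bash
python3 -m jog '0 0 0 0 0 0;0 0 0 0 0 0;0 0 0 0 0 0;0 0 0 0 0 0;0 0 0 0 0 0' .6 20; python3 -m jog '0 0 0 0 0 0;0 0 0 0 0 0'
```

```text
t: 26.03
eef_pos: [0.549, -0.3351, 0.0156]
tool_rot: [180.0, -0.0, -2.5]
force: [-1.4, -0.6, 4.8]
grip_width: 0.0668
gripper_force: 22.6
t: 26.2
eef_pos: [0.549, -0.3351, 0.0156]
tool_rot: [180.0, -0.0, -2.5]
force: [-1.5, 0.2, 5.8]
grip_width: 0.0667
gripper_force: 22.7
```

```bash
python3 -m jog '0 0 0 0 0 0;0 0 0 0 0 0;0 0 0 0 0 0;0 0 -.6 0 0 0;0 0 -.8 0 0 0;0 0 -.8 0 0 0' 1 20 >/dev/null; python3 -m jog '0 0 0 0 0 -1;0 0 0 0 0 -1;0 0 0 0 0 -1;0 0 0 0 0 -1;0 0 0 0 0 -1;0 0 0 0 0 -1;0 0 0 0 0 -1;0 0 0 0 0 -1'>/dev/null; python3 -m jog '0 0 0 0 0 -1;0 0 0 0 0 -1;0 0 0 0 0 -1;0 0 0 0 0 -1;0 0 0 0 0 -1;0 0 0 0 0 -1;0 0 0 0 0 -1;0 0 0 0 0 0;0 0 0 0 0 0'
python3 -c "
from plan import *
plan((549,-335.1,15.5,87.5))"
```

```text
t: 28.12
eef_pos: [0.5491, -0.335, 0.0598]
tool_rot: [180.0, 0.0, 87.3]
force: [0.0, -1.1, 0.9]
grip_width: 0.0854
gripper_force: 0.0
t 28.1 P [ 549.1 -335.    59.8] rot [180.    0.   87.3] w 85.4 F [ 0.  -1.1  0.9]
-> (549, -335.1, 15.5, 87.5) turn [ 0.    0.   -0.03] shift [-0.006 -0.003  2.213] rows>= 3.0
```

```bash
python3 -m jog '0 0 .6 0 0 0;0 0 .6 0 0 0;0 0 .5 0 0 0;0 0 .5 0 0 0;0 0 0 0 0 0;0 0 0 0 0 0' >/dev/null;  python3 -m jog '0 0 0 0 0 0;0 0 0 0 0 0;0 0 0 0 0 0;0 0 0 0 0 0;0 0 0 0 0 0;0 0 0 0 0 0' .3 40; python3 -m jog '0 0 -.5 0 0 0;0 0 -.8 0 0 0;0 0 -.8 0 0 0;0 0 -.8 0 0 0;0 0 -.8 0 0 0;0 0 -.8 0 0 0;0 0 0 0 0 0;0 0 0 0 0 0'
python3 -c "
from plan import *
plan((*fx(0,0),110,101.2),(*fx(0,0),60,101.2),(*fx(0,0),44,101.2))"
```

```text
t: 29.12
eef_pos: [0.5494, -0.3353, 0.0162]
tool_rot: [179.9, 0.1, 87.5]
force: [0.5, 0.2, 5.7]
grip_width: 0.0485
gripper_force: 42.0
t: 29.78
eef_pos: [0.5491, -0.3351, 0.1059]
tool_rot: [179.9, 0.0, 87.5]
force: [0.2, 0.2, -1.9]
grip_width: 0.0485
gripper_force: 41.7
t 29.8 P [ 549.1 -335.1  105.9] rot [179.9   0.   87.5] w 48.5 F [ 0.2  0.2 -1.9]
-> (np.float64(582.7), np.float64(257.0), 110, 101.2) turn [ 0.01  0.01 -2.29] shift [28.713  7.398 -0.207] rows>= 29.0
-> (np.float64(582.7), np.float64(257.0), 60, 101.2) turn [0. 0. 0.] shift [ 0.  -0.   2.5] rows>= 3.0
-> (np.float64(582.7), np.float64(257.0), 44, 101.2) turn [0. 0. 0.] shift [ 0.  -0.   0.8] rows>= 1.0
```

```bash
python3 -m jog '0 0 0 0 0 -.763;0 0 0 0 0 -.763;0 0 0 0 0 -.763;.5 .13 0 0 0 0;.957 .2466 0 0 0 0;.957 .2466 0 0 0 0;.957 .2466 0 0 0 0;.957 .2466 0 0 0 0;.957 .2466 0 0 0 0;.957 .2466 0 0 0 0' >/dev/null;python3 -m jog '.957 .2466 0 0 0 0;.957 .2466 0 0 0 0;.957 .2466 0 0 0 0;.957 .2466 0 0 0 0;.957 .2466 0 0 0 0;.957 .2466 0 0 0 0;.957 .2466 0 0 0 0;.957 .2466 0 0 0 0;.957 .2466 0 0 0 0;.957 .2466 0 0 0 0' >/dev/null;python3 -m jog '.957 .2466 0 0 0 0;.957 .2466 0 0 0 0;.957 .2466 0 0 0 0;.957 .2466 0 0 0 0;.957 .2466 0 0 0 0;.957 .2466 0 0 0 0;.957 .2466 0 0 0 0;.957 .2466 0 0 0 0;.957 .2466 0 0 0 0;.957 .2466 0 0 0 0' >/dev/null;python3 -m jog '.957 .2466 0 0 0 0;.957 .2466 0 0 0 0;.957 .2466 0 0 0 0;.5 .11 0 0 0 0;0 0 0 0 0 0;0 0 0 0 0 0;0 0 0 0 0 0;0 0 0 0 0 0'
python3 -c "
from plan import *
plan((*fx(0,0),52,101.2),(*fx(0,0),44,101.2))"
```

```text
t: 32.95
eef_pos: [0.5822, 0.2568, 0.1051]
tool_rot: [-180.0, 0.0, 101.1]
force: [0.1, 0.3, -1.5]
grip_width: 0.0488
gripper_force: 41.6
t 33.0 P [582.2 256.8 105.1] rot [-180.     0.   101.1] w 48.8 F [ 0.1  0.3 -1.5]
-> (np.float64(582.7), np.float64(257.0), 52, 101.2) turn [-0.    0.   -0.02] shift [0.007 0.027 2.654] rows>= 3.0
-> (np.float64(582.7), np.float64(257.0), 44, 101.2) turn [0. 0. 0.] shift [ 0.  -0.   0.4] rows>= 1.0
```

```bash
python3 -m jog '0 .02 .5 0 0 -.02;0 0 .6 0 0 0;0 0 .6 0 0 0;0 0 .6 0 0 0;0 0 .4 0 0 0;0 0 0 0 0 0;0 0 0 0 0 0;0 0 0 0 0 0'; python3 -m jog '0 0 .15 0 0 0;0 0 0 0 0 0;0 0 0 0 0 0';python3 -m jog '0 0 .15 0 0 0;0 0 0 0 0 0;0 0 0 0 0 0';python3 -m jog '0 0 .1 0 0 0;0 0 0 0 0 0;0 0 0 0 0 0'
```

```text
t: 33.62
eef_pos: [0.583, 0.2581, 0.0515]
tool_rot: [180.0, -0.0, 101.3]
force: [0.0, 0.4, -1.0]
grip_width: 0.0488
gripper_force: 41.7
t: 33.87
eef_pos: [0.5827, 0.258, 0.0485]
tool_rot: [180.0, -0.0, 101.3]
force: [-0.6, 0.7, -1.6]
grip_width: 0.0484
gripper_force: 41.7
t: 34.12
eef_pos: [0.5825, 0.2579, 0.0451]
tool_rot: [-180.0, -0.0, 101.3]
force: [-0.0, 0.1, -1.3]
grip_width: 0.0483
gripper_force: 41.7
t: 34.37
eef_pos: [0.5825, 0.258, 0.0431]
tool_rot: [-180.0, -0.0, 101.3]
force: [-0.3, 0.6, -0.9]
grip_width: 0.0486
gripper_force: 41.7
```

```bash
python3 -m jog '0 0 .07 0 0 0;0 0 0 0 0 0;0 0 0 0 0 0';python3 -m jog '0 0 .05 0 0 0;0 0 0 0 0 0;0 0 0 0 0 0'
```

```text
t: 34.62
eef_pos: [0.5828, 0.258, 0.0421]
tool_rot: [180.0, -0.0, 101.3]
force: [-1.8, -0.5, 1.9]
grip_width: 0.0486
gripper_force: 42.0
t: 34.87
eef_pos: [0.5828, 0.2581, 0.0421]
tool_rot: [179.9, -0.0, 101.3]
force: [-2.8, -1.6, 7.9]
grip_width: 0.0486
gripper_force: 42.6
```

```bash
python3 -m jog '0 0 0 0 0 0;0 0 0 0 0 0;0 0 0 0 0 0;0 0 -.5 0 0 0;0 0 -.8 0 0 0;0 0 -.8 0 0 0;0 0 -.8 0 0 0;0 0 -.6 0 0 0;0 0 0 0 0 0;0 0 0 0 0 0' .75
cat > scan.py <<'E'
from fit import *
from plan import *
N={"A":(674.5,-43.4,-37.3),"B":(550.,-202.5,29),"C":(439.4,-94,-15),"D":(439,-206.5,-12),"weight":(664,-174.5,-5.7)}
def scan(keys,dims=None):
    pt=grab_frame("top");ps=grab_frame("side")
    ct=look_for(pt,"tile1");ctw=look_for(pt,"weight");px=lambda x:np.array(x["bbox"])@np.array([[640,0],[0,400],[320,0],[0,200]])
    print("tiles top",[(round(x["score"],2),(at(pt,*px(x),.012)*1e3).round()[:2].tolist()) for x in ct if x["score"]>.3],"weight",[(at(pt,*px(x),.012)*1e3).round()[:2].tolist() for x in ctw[:1]])
    for k in keys:
        x,y,a=N[k];d=(.05,.068,.016) if k!="weight" else (.05,.068,.010)
        o=[]
        for p,hw in((pt,(17,14)),(ps,(17,19))):
            u=proj(p,[[x/1e3,y/1e3,.008]])[0].round().astype(int)
            q,c=fitblock([(p,(u[0]-hw[0],u[1]-hw[1],2*hw[0],2*hw[1]))],d,x/1e3,y/1e3,[a]);o+=[q.round(1).tolist(),round(c)]
        print(k,*o)
E
python3 -c "
from scan import *
plan();scan('A B C D weight'.split())"
```

```text
t: 35.7
eef_pos: [0.5829, 0.2581, 0.1115]
tool_rot: [179.9, -0.0, 101.3]
force: [0.0, 0.4, -0.4]
grip_width: 0.0643
gripper_force: 0.0
t 35.7 P [582.9 258.1 111.5] rot [179.9  -0.  101.3] w 64.3 F [ 0.   0.4 -0.4]
tiles top [(0.82, [437.0, -204.0]), (0.75, [547.0, -197.0]), (0.71, [673.0, -41.0]), (0.63, [435.0, -93.0])] weight [[658.0, -174.0]]
A [673.5, -42.7, -36.8] 21 [675.3, -45.7, -38.0] 60
B [549.5, -202.3, 27.6] 23 [550.9, -204.6, 28.0] 39
C [438.9, -94.1, -15.0] 20 [440.2, -95.4, -14.8] 68
D [438.7, -206.0, -12.3] 20 [439.7, -207.8, -11.7] 76
weight [663.5, -173.6, -6.4] 15 [664.8, -176.0, -6.1] 65
```

```bash
python3 -c "
from plan import *
plan((674.3,-42.2,100,52.8),(674.3,-42.2,16,52.8))"
```

```text
t 35.9 P [582.  257.8 109.6] rot [-179.9    0.   101.3] w 64.1 F [-0.5  0.1  0.1]
-> (674.3, -42.2, 100, 52.8) turn [-0.02  0.01  8.09] shift [-9.157 12.743  0.48 ] rows>= 13.0
-> (674.3, -42.2, 16, 52.8) turn [0. 0. 0.] shift [ 0.  -0.   4.2] rows>= 5.0
```

```bash
python3 -m jog '0 0 0 0 0 .9;0 0 0 0 0 .9;0 0 0 0 0 .9;0 0 0 0 0 .9;0 0 0 0 0 .9;0 0 0 0 0 .9;0 0 0 0 0 .9;0 0 0 0 0 .9;0 0 0 0 0 .89' 1 >/dev/null;python3 -m jog '-.654 .91 .034 0 0 0;-.654 .91 .034 0 0 0;-.654 .91 .034 0 0 0;-.654 .91 .034 0 0 0;-.654 .91 .034 0 0 0;-.654 .91 .034 0 0 0;-.654 .91 .034 0 0 0' >/dev/null;python3 -m jog '-.654 .91 .034 0 0 0;-.654 .91 .034 0 0 0;-.654 .91 .034 0 0 0;-.654 .91 .034 0 0 0;-.654 .91 .034 0 0 0;-.654 .91 .034 0 0 0;-.654 .91 .034 0 0 0;0 0 0 0 0 0;0 0 0 0 0 0;0 0 0 0 0 0'
python3 -c "
from scan import *
plan((674.3,-42.2,16,52.8))"
```

```text
t: 38.07
eef_pos: [0.6742, -0.0414, 0.1005]
tool_rot: [-179.9, 0.0, 52.8]
force: [-0.1, 0.3, -0.7]
grip_width: 0.0853
gripper_force: 0.0
t 38.1 P [674.2 -41.4 100.5] rot [-179.9    0.    52.8] w 85.3 F [-0.1  0.3 -0.7]
-> (674.3, -42.2, 16, 52.8) turn [-0.02  0.   -0.01] shift [-0.029  0.026  4.223] rows>= 5.0
```

Down, grip, lift, and plan the placement (stack bottom at 40 → TCP ≈ 16+40+).

```bash
python3 -m jog '-.03 .03 .7 0 0 0;0 0 .9 0 0 0;0 0 .9 0 0 0;0 0 .9 0 0 0;0 0 .5 0 0 0;0 0 .32 0 0 0;0 0 0 0 0 0;0 0 0 0 0 0' >/dev/null;  python3 -m jog '0 0 0 0 0 0;0 0 0 0 0 0;0 0 0 0 0 0;0 0 0 0 0 0;0 0 0 0 0 0;0 0 0 0 0 0' .3 40; python3 -m jog '0 0 -.5 0 0 0;0 0 -.9 0 0 0;0 0 -.9 0 0 0;0 0 -.9 0 0 0;0 0 -.9 0 0 0;0 0 -.9 0 0 0;0 0 0 0 0 0;0 0 0 0 0 0'
python3 -c "
from plan import *
plan((582.6,257.7,115,101.2),(582.6,257.7,62,101.2))"
```

```text
t: 39.23
eef_pos: [0.6756, -0.043, 0.0182]
tool_rot: [179.9, -0.1, 52.8]
force: [-0.6, 0.4, 6.2]
grip_width: 0.0486
gripper_force: 41.9
t: 39.9
eef_pos: [0.6753, -0.0429, 0.118]
tool_rot: [179.9, -0.1, 52.8]
force: [0.6, -0.5, -0.8]
grip_width: 0.0484
gripper_force: 41.4
t 39.9 P [675.3 -42.9 118. ] rot [ 1.799e+02 -1.000e-01  5.280e+01] w 48.4 F [ 0.6 -0.5 -0.8]
-> (582.6, 257.7, 115, 101.2) turn [ 0.02 -0.   -8.07] shift [15.643 -1.627  0.15 ] rows>= 16.0
-> (582.6, 257.7, 62, 101.2) turn [0. 0. 0.] shift [ 0.   -0.    2.65] rows>= 3.0
```

```bash
python3 -m jog '0 0 0 0 0 -.9;0 0 0 0 0 -.9;0 0 0 0 0 -.9;0 0 0 0 0 -.9;0 0 0 0 0 -.9;0 0 0 0 0 -.9;0 0 0 0 0 -.9;0 0 0 0 0 -.9;0 0 0 0 0 -.87' >/dev/null;python3 -m jog '.92 -.0957 0 0 0 0;.92 -.0957 0 0 0 0;.92 -.0957 0 0 0 0;.92 -.0957 0 0 0 0;.92 -.0957 0 0 0 0;.92 -.0957 0 0 0 0;.92 -.0957 0 0 0 0;.92 -.0957 0 0 0 0;.92 -.0957 0 0 0 0' >/dev/null;python3 -m jog '.92 -.0957 0 0 0 0;.92 -.0957 0 0 0 0;.92 -.0957 0 0 0 0;.92 -.0957 0 0 0 0;.92 -.0957 0 0 0 0;.92 -.0957 0 0 0 0;.92 -.0957 0 0 0 0;.92 -.0957 0 0 0 0;0 0 0 0 0 0;0 0 0 0 0 0'
python3 -m jog '0 0 0 0 0 0;0 0 0 0 0 0'
python3 -c "
from plan import *
plan((582.6,257.7,62,101.2))"
```

```text
t: 42.23
eef_pos: [0.5808, 0.2588, 0.1157]
tool_rot: [-179.9, 0.0, 101.3]
force: [-0.1, 0.0, 1.1]
grip_width: 0.0485
gripper_force: 41.4
t: 42.4
eef_pos: [0.5821, 0.257, 0.1164]
tool_rot: [-180.0, 0.0, 101.1]
force: [-0.1, 0.3, -0.6]
grip_width: 0.0488
gripper_force: 41.4
t 42.4 P [582.1 257.  116.4] rot [-180.     0.   101.1] w 48.8 F [-0.1  0.3 -0.6]
-> (582.6, 257.7, 62, 101.2) turn [-0.01  0.   -0.01] shift [0.03  0.031 2.72 ] rows>= 3.0
```

```bash
python3 -m jog '.03 .03 .6 0 0 0;0 0 .8 0 0 0;0 0 .7 0 0 0;0 0 .4 0 0 0;0 0 .22 0 0 0;0 0 0 0 0 0;0 0 0 0 0 0;0 0 0 0 0 0';python3 -m jog '0 0 .12 0 0 0;0 0 0 0 0 0;0 0 0 0 0 0';python3 -m jog '0 0 .08 0 0 0;0 0 0 0 0 0;0 0 0 0 0 0'
```

```text
t: 43.07
eef_pos: [0.5833, 0.2585, 0.0633]
tool_rot: [179.9, -0.0, 101.2]
force: [0.1, 0.3, -1.1]
grip_width: 0.0487
gripper_force: 41.4
t: 43.32
eef_pos: [0.5827, 0.2585, 0.0604]
tool_rot: [180.0, -0.0, 101.2]
force: [-0.1, -1.3, -0.1]
grip_width: 0.0487
gripper_force: 41.4
t: 43.57
eef_pos: [0.5826, 0.2584, 0.0585]
tool_rot: [-180.0, -0.0, 101.2]
force: [-0.3, 0.2, -0.8]
grip_width: 0.0487
gripper_force: 41.4
```

```bash
python3 -m jog '0 0 .06 0 0 0;0 0 0 0 0 0;0 0 0 0 0 0'; python3 -m jog '0 0 0 0 0 0;0 0 0 0 0 0;0 0 0 0 0 0;0 0 -.5 0 0 0;0 0 -.8 0 0 0;0 0 -.8 0 0 0;0 0 -.8 0 0 0;0 0 0 0 0 0;0 0 0 0 0 0;0 0 0 0 0 0' .75
python3 -c "
from scan import *
plan((550.3,-201.8,110,118),(550.3,-201.8,17.5,118));scan('BCD')"
```

```text
t: 43.82
eef_pos: [0.5828, 0.2585, 0.0582]
tool_rot: [180.0, -0.0, 101.2]
force: [-1.7, -1.3, 4.5]
grip_width: 0.0484
gripper_force: 42.0
t: 44.65
eef_pos: [0.5823, 0.2583, 0.1148]
tool_rot: [-180.0, 0.0, 101.2]
force: [0.5, 0.2, 0.2]
grip_width: 0.064
gripper_force: 0.0
t 44.6 P [582.3 258.3 114.8] rot [-180.     0.   101.2] w 64.0 F [0.5 0.2 0.2]
-> (550.3, -201.8, 110, 118) turn [-0.01 -0.   -2.8 ] shift [-19.561 -12.213   0.239] rows>= 20.0
-> (550.3, -201.8, 17.5, 118) turn [0. 0. 0.] shift [ 0.    -0.     4.625] rows>= 5.0
tiles top [(0.9, [552.0, -202.0]), (0.85, [593.0, 260.0]), (0.8, [437.0, -210.0]), (0.64, [441.0, -94.0])] weight [[658.0, -175.0]]
B [549.6, -202.1, 27.1] 23 [550.8, -204.7, 28.6] 38
C [439.0, -93.9, -15.7] 20 [440.2, -95.9, -14.4] 67
D [438.7, -205.7, -12.2] 20 [439.8, -207.8, -12.0] 76
```

```bash
python3 -m jog '0 0 0 0 0 -.933;0 0 0 0 0 -.933;0 0 0 0 0 -.933;-.93 -.58 0 0 0 0;-.93 -.58 0 0 0 0;-.93 -.58 0 0 0 0;-.93 -.58 0 0 0 0;-.93 -.58 0 0 0 0;-.93 -.58 0 0 0 0;-.93 -.58 0 0 0 0' 1 >/dev/null;python3 -m jog '-.93 -.58 0 0 0 0;-.93 -.58 0 0 0 0;-.93 -.58 0 0 0 0;-.93 -.58 0 0 0 0;-.93 -.58 0 0 0 0;-.93 -.58 0 0 0 0;-.93 -.58 0 0 0 0' >/dev/null;python3 -m jog '-.93 -.58 0 0 0 0;-.93 -.58 0 0 0 0;-.93 -.58 0 0 0 0;-.93 -.58 0 0 0 0;-.93 -.58 0 0 0 0;-.93 -.58 0 0 0 0;-.93 -.58 0 0 0 0;0 0 0 0 0 0;0 0 0 0 0 0;0 0 0 0 0 0'
python3 -c "
from plan import *
plan((550.3,-201.8,17.5,118))"
```

```text
t: 47.1
eef_pos: [0.5507, -0.2003, 0.1148]
tool_rot: [-180.0, -0.1, 118.0]
force: [0.3, 1.0, -0.4]
grip_width: 0.0854
gripper_force: 0.0
t 47.1 P [ 550.7 -200.3  114.8] rot [-1.80e+02 -1.00e-01  1.18e+02] w 85.4 F [ 0.3  1.  -0.4]
-> (550.3, -201.8, 17.5, 118) turn [-0.   -0.01 -0.  ] shift [-0.058 -0.051  4.864] rows>= 5.0
```

```bash
python3 -m jog '-.05 -.05 .7 0 0 0;0 0 .9 0 0 0;0 0 .9 0 0 0;0 0 .9 0 0 0;0 0 .9 0 0 0;0 0 .36 0 0 0;0 0 .2 0 0 0;0 0 0 0 0 0;0 0 0 0 0 0' >/dev/null;  python3 -m jog '0 0 0 0 0 0;0 0 0 0 0 0;0 0 0 0 0 0;0 0 0 0 0 0;0 0 0 0 0 0;0 0 0 0 0 0' .3 40; python3 -m jog '0 0 -.5 0 0 0;0 0 -.9 0 0 0;0 0 -.9 0 0 0;0 0 -.9 0 0 0;0 0 -.9 0 0 0;0 0 -.9 0 0 0;0 0 -.5 0 0 0;0 0 0 0 0 0;0 0 0 0 0 0'
python3 -c "
from plan import *
plan((582.6,258.2,125,101.2),(582.6,258.2,78,101.2))"
```

```text
t: 48.35
eef_pos: [0.5509, -0.2023, 0.0192]
tool_rot: [179.9, 0.1, 118.0]
force: [-0.9, 1.6, 4.5]
grip_width: 0.0483
gripper_force: 41.3
t: 49.1
eef_pos: [0.5505, -0.2022, 0.1284]
tool_rot: [180.0, 0.0, 118.0]
force: [-0.5, -0.4, -0.6]
grip_width: 0.0482
gripper_force: 41.5
t 49.1 P [ 550.5 -202.2  128.4] rot [180.   0. 118.] w 48.2 F [-0.5 -0.4 -0.6]
-> (582.6, 258.2, 125, 101.2) turn [0.01 0.01 2.8 ] shift [22.271  6.046  0.17 ] rows>= 23.0
-> (582.6, 258.2, 78, 101.2) turn [0. 0. 0.] shift [ 0.   -0.    2.35] rows>= 3.0
```

```bash
python3 -m jog '0 0 0 0 0 .933;0 0 0 0 0 .933;0 0 0 0 0 .933;.928 .252 0 0 0 0;.928 .252 0 0 0 0;.928 .252 0 0 0 0;.928 .252 0 0 0 0;.928 .252 0 0 0 0;.928 .252 0 0 0 0;.928 .252 0 0 0 0' >/dev/null;python3 -m jog '.928 .252 0 0 0 0;.928 .252 0 0 0 0;.928 .252 0 0 0 0;.928 .252 0 0 0 0;.928 .252 0 0 0 0;.928 .252 0 0 0 0;.928 .252 0 0 0 0;.928 .252 0 0 0 0;.928 .252 0 0 0 0' >/dev/null;python3 -m jog '.928 .252 0 0 0 0;.928 .252 0 0 0 0;.928 .252 0 0 0 0;.928 .252 0 0 0 0;.928 .252 0 0 0 0;.928 .252 0 0 0 0;.928 .252 0 0 0 0;.928 .252 0 0 0 0;0 0 0 0 0 0;0 0 0 0 0 0'
python3 -m jog '0 0 0 0 0 0;0 0 0 0 0 0'
python3 -c "
from plan import *
plan((582.6,258.2,79,101.2))"
```

```text
t: 51.52
eef_pos: [0.5817, 0.2588, 0.1263]
tool_rot: [-179.8, 0.0, 101.3]
force: [0.8, -0.4, 0.4]
grip_width: 0.0486
gripper_force: 41.5
t: 51.68
eef_pos: [0.5824, 0.2573, 0.1274]
tool_rot: [-179.9, 0.0, 101.2]
force: [0.7, -0.7, -1.2]
grip_width: 0.048
gripper_force: 41.5
t 51.7 P [582.4 257.3 127.4] rot [-179.9    0.   101.2] w 48.0 F [ 0.7 -0.7 -1.2]
-> (582.6, 258.2, 79, 101.2) turn [-0.01  0.   -0.01] shift [0.044 0.019 2.421] rows>= 3.0
```

```bash
python3 -m jog '.02 .01 .6 0 0 0;0 0 .8 0 0 0;0 0 .6 0 0 0;0 0 .4 0 0 0;0 0 0 0 0 0;0 0 0 0 0 0;0 0 0 0 0 0';python3 -m jog '0 0 .1 0 0 0;0 0 .08 0 0 0;0 0 0 0 0 0;0 0 0 0 0 0';python3 -m jog '0 0 .05 0 0 0;0 0 0 0 0 0;0 0 0 0 0 0'
```

```text
t: 52.27
eef_pos: [0.5832, 0.2587, 0.0806]
tool_rot: [179.9, -0.0, 101.2]
force: [-0.6, -0.3, 0.1]
grip_width: 0.0482
gripper_force: 41.6
t: 52.6
eef_pos: [0.5828, 0.2587, 0.0767]
tool_rot: [180.0, -0.0, 101.2]
force: [-0.1, 1.0, -0.6]
grip_width: 0.0486
gripper_force: 41.6
t: 52.85
eef_pos: [0.5828, 0.2587, 0.0755]
tool_rot: [180.0, -0.0, 101.2]
force: [-0.7, -0.9, -0.3]
grip_width: 0.0489
gripper_force: 41.6
```

```bash
python3 -m jog '0 0 .06 0 0 0;0 0 0 0 0 0;0 0 0 0 0 0'; python3 -m jog '0 0 0 0 0 0;0 0 0 0 0 0;0 0 0 0 0 0;0 0 -.5 0 0 0;0 0 -.8 0 0 0;0 0 -.8 0 0 0;0 0 -.6 0 0 0;0 0 0 0 0 0;0 0 0 0 0 0;0 0 0 0 0 0' .75
python3 -c "
from scan import *
plan((439.7,-93.2,110,74.8),(439.7,-93.2,17.5,74.8));scan('CD')"
```

```text
t: 53.1
eef_pos: [0.5829, 0.2588, 0.0752]
tool_rot: [180.0, -0.0, 101.2]
force: [-2.0, -1.4, 5.3]
grip_width: 0.0484
gripper_force: 42.1
t: 53.93
eef_pos: [0.5823, 0.2586, 0.1277]
tool_rot: [-179.9, 0.0, 101.2]
force: [0.1, -0.1, 0.2]
grip_width: 0.0645
gripper_force: 0.0
t 53.9 P [582.3 258.6 127.7] rot [-179.9    0.   101.2] w 64.5 F [ 0.1 -0.1  0.2]
-> (439.7, -93.2, 110, 74.8) turn [-0.01  0.    4.4 ] shift [-18.843  -2.271   0.886] rows>= 19.0
-> (439.7, -93.2, 17.5, 74.8) turn [0. 0. 0.] shift [ 0.    -0.     4.625] rows>= 5.0
tiles top [(0.95, [439.0, -95.0]), (0.88, [435.0, -207.0]), (0.81, [593.0, 267.0])] weight [[654.0, -177.0]]
C [439.1, -93.9, -14.2] 21 [440.1, -95.7, -14.9] 67
D [439.0, -205.9, -12.9] 19 [440.0, -207.8, -12.2] 75
```

```bash
python3 -m jog '0 0 0 0 0 .88;0 0 0 0 0 .88;0 0 0 0 0 .88;0 0 0 0 0 .88;0 0 0 0 0 .88;-.942 -.1135 .02 0 0 0;-.942 -.1135 .02 0 0 0;-.942 -.1135 .02 0 0 0;-.942 -.1135 .02 0 0 0;-.942 -.1135 .02 0 0 0' 1 >/dev/null;python3 -m jog '-.942 -.1135 .02 0 0 0;-.942 -.1135 .02 0 0 0;-.942 -.1135 .02 0 0 0;-.942 -.1135 .02 0 0 0;-.942 -.1135 .02 0 0 0;-.942 -.1135 .02 0 0 0;-.942 -.1135 .02 0 0 0;-.942 -.1135 .02 0 0 0' >/dev/null;python3 -m jog '-.942 -.1135 .02 0 0 0;-.942 -.1135 .02 0 0 0;-.942 -.1135 .02 0 0 0;-.942 -.1135 .02 0 0 0;-.942 -.1135 .02 0 0 0;-.942 -.1135 .02 0 0 0;-.942 -.1135 .02 0 0 0;0 0 0 0 0 0;0 0 0 0 0 0;0 0 0 0 0 0'
python3 -c "
from plan import *
plan((439.7,-93.2,17.5,74.8))"
```

```text
t: 56.47
eef_pos: [0.4403, -0.0926, 0.1202]
tool_rot: [-180.0, -0.0, 74.8]
force: [-1.1, 0.1, 0.2]
grip_width: 0.0854
gripper_force: 0.0
t 56.5 P [440.3 -92.6 120.2] rot [-180.    -0.    74.8] w 85.4 F [-1.1  0.1  0.2]
-> (439.7, -93.2, 17.5, 74.8) turn [-0. -0. -0.] shift [-0.034 -0.021  5.133] rows>= 6.0
```

```bash
python3 -m jog '-.03 -.02 .7 0 0 0;0 0 .9 0 0 0;0 0 .9 0 0 0;0 0 .9 0 0 0;0 0 .9 0 0 0;0 0 .5 0 0 0;0 0 .35 0 0 0;0 0 0 0 0 0;0 0 0 0 0 0' >/dev/null;  python3 -m jog '0 0 0 0 0 0;0 0 0 0 0 0;0 0 0 0 0 0;0 0 0 0 0 0;0 0 0 0 0 0;0 0 0 0 0 0' .3 40; python3 -m jog '0 0 -.5 0 0 0;0 0 -.9 0 0 0;0 0 -.9 0 0 0;0 0 -.9 0 0 0;0 0 -.9 0 0 0;0 0 -.9 0 0 0;0 0 -.8 0 0 0;0 0 0 0 0 0;0 0 0 0 0 0'
python3 -c "
from plan import *
plan((582.5,257.6,130,101.2),(582.5,258.2,95,101.2))"
```

```text
t: 57.72
eef_pos: [0.44, -0.0936, 0.0182]
tool_rot: [179.9, -0.0, 74.8]
force: [-1.4, 0.8, 6.7]
grip_width: 0.0488
gripper_force: 40.7
t: 58.47
eef_pos: [0.44, -0.0937, 0.134]
tool_rot: [179.9, 0.0, 74.8]
force: [-0.1, 0.3, -0.6]
grip_width: 0.0486
gripper_force: 42.0
t 58.5 P [440.  -93.7 134. ] rot [179.9   0.   74.8] w 48.6 F [-0.1  0.3 -0.6]
-> (582.5, 257.6, 130, 101.2) turn [ 0.02  0.01 -4.4 ] shift [15.844 10.402  0.2  ] rows>= 16.0
-> (582.5, 258.2, 95, 101.2) turn [0. 0. 0.] shift [0.029 0.006 1.75 ] rows>= 2.0
```

```bash
python3 -m jog '0 0 0 0 0 -.88;0 0 0 0 0 -.88;0 0 0 0 0 -.88;0 0 0 0 0 -.88;0 0 0 0 0 -.88;.88 .578 0 0 0 0;.88 .578 0 0 0 0;.88 .578 0 0 0 0;.88 .578 0 0 0 0;.88 .578 0 0 0 0' >/dev/null;python3 -m jog '.88 .578 0 0 0 0;.88 .578 0 0 0 0;.88 .578 0 0 0 0;.88 .578 0 0 0 0;.88 .578 0 0 0 0;.88 .578 0 0 0 0' >/dev/null;python3 -m jog '.88 .578 0 0 0 0;.88 .578 0 0 0 0;.88 .578 0 0 0 0;.88 .578 0 0 0 0;.88 .578 0 0 0 0;.88 .578 0 0 0 0;.88 .578 0 0 0 0;0 0 0 0 0 0;0 0 0 0 0 0;0 0 0 0 0 0'
python3 -m jog '0 0 0 0 0 0;0 0 0 0 0 0'
python3 -c "
from plan import *
plan((582.5,258.0,95,101.2))"
```

```text
t: 60.63
eef_pos: [0.5814, 0.257, 0.1319]
tool_rot: [-179.9, 0.0, 101.2]
force: [0.8, -0.3, -0.1]
grip_width: 0.0483
gripper_force: 42.0
t: 60.8
eef_pos: [0.582, 0.2567, 0.1331]
tool_rot: [-180.0, 0.0, 101.1]
force: [-0.0, -0.8, -0.8]
grip_width: 0.0481
gripper_force: 42.0
t 60.8 P [582.  256.7 133.1] rot [-180.     0.   101.1] w 48.1 F [-0.  -0.8 -0.8]
-> (582.5, 258.0, 95, 101.2) turn [-0.01  0.   -0.01] shift [0.057 0.039 1.905] rows>= 2.0
```

```bash
python3 -m jog '.04 .03 .6 0 0 0;0 0 .7 0 0 0;0 0 .4 0 0 0;0 0 .1 0 0 0;0 0 0 0 0 0;0 0 0 0 0 0;0 0 0 0 0 0';python3 -m jog '0 0 .1 0 0 0;0 0 .07 0 0 0;0 0 0 0 0 0;0 0 0 0 0 0';python3 -m jog '0 0 .06 0 0 0;0 0 0 0 0 0;0 0 0 0 0 0'
```

```text
t: 61.38
eef_pos: [0.5831, 0.2587, 0.098]
tool_rot: [179.9, -0.0, 101.2]
force: [-0.3, 0.6, 0.1]
grip_width: 0.0486
gripper_force: 42.0
t: 61.72
eef_pos: [0.5826, 0.2586, 0.0939]
tool_rot: [180.0, -0.0, 101.2]
force: [0.0, -0.5, -0.5]
grip_width: 0.0483
gripper_force: 42.0
t: 61.97
eef_pos: [0.5826, 0.2586, 0.0926]
tool_rot: [-180.0, -0.0, 101.2]
force: [-0.2, -1.2, -0.4]
grip_width: 0.0486
gripper_force: 42.0
```

```bash
python3 -m jog '0 0 .06 0 0 0;0 0 0 0 0 0;0 0 .06 0 0 0;0 0 0 0 0 0;0 0 0 0 0 0'; python3 -m jog '0 0 0 0 0 0;0 0 0 0 0 0;0 0 0 0 0 0;0 0 -.5 0 0 0;0 0 -.8 0 0 0;0 0 -.8 0 0 0;0 0 0 0 0 0;0 0 0 0 0 0;0 0 0 0 0 0' .75
python3 -c "
from scan import *
plan((439.8,-205.3,110,77.8),(439.8,-205.3,16.5,77.8));scan(['D','weight'])"
```

```text
t: 62.38
eef_pos: [0.5827, 0.2586, 0.0903]
tool_rot: [180.0, -0.0, 101.2]
force: [0.4, -0.7, 0.6]
grip_width: 0.0482
gripper_force: 42.0
t: 63.13
eef_pos: [0.5823, 0.2585, 0.1319]
tool_rot: [-180.0, 0.0, 101.2]
force: [-0.2, 0.3, 0.3]
grip_width: 0.064
gripper_force: 0.0
t 63.1 P [582.3 258.5 131.9] rot [-180.     0.   101.2] w 64.0 F [-0.2  0.3  0.3]
-> (439.8, -205.3, 110, 77.8) turn [-0.01  0.    3.9 ] shift [-24.172  -2.063   1.097] rows>= 25.0
-> (439.8, -205.3, 16.5, 77.8) turn [0. 0. 0.] shift [ 0.    -0.     4.675] rows>= 5.0
tiles top [(0.92, [605.0, 268.0])] weight [[547.0, -435.0]]
D [438.7, -205.6, -12.2] 20 [440.1, -207.8, -12.3] 10
weight [663.9, -174.0, -6.0] 15 [664.9, -176.2, -6.2] 25
```

```bash
python3 -m jog '0 0 0 0 0 .975;0 0 0 0 0 .975;0 0 0 0 0 .975;0 0 0 0 0 .975;-.93 -.0793 .02 0 0 0;-.93 -.0793 .02 0 0 0;-.93 -.0793 .02 0 0 0;-.93 -.0793 .02 0 0 0;-.93 -.0793 .02 0 0 0;-.93 -.0793 .02 0 0 0' 1 >/dev/null;python3 -m jog '-.93 -.0793 .02 0 0 0;-.93 -.0793 .02 0 0 0;-.93 -.0793 .02 0 0 0;-.93 -.0793 .02 0 0 0;-.93 -.0793 .02 0 0 0;-.93 -.0793 .02 0 0 0;-.93 -.0793 .02 0 0 0;-.93 -.0793 .02 0 0 0;-.93 -.0793 .02 0 0 0;-.93 -.0793 .02 0 0 0' >/dev/null;python3 -m jog '-.93 -.0793 .02 0 0 0;-.93 -.0793 .02 0 0 0;-.93 -.0793 .02 0 0 0;-.93 -.0793 .02 0 0 0;-.93 -.0793 .02 0 0 0;-.93 -.0793 .02 0 0 0;-.93 -.0793 .02 0 0 0;-.93 -.0793 .02 0 0 0;-.93 -.0793 .02 0 0 0;-.93 -.0793 .02 0 0 0' >/dev/null; python3 -m jog '0 0 0 0 0 0;0 0 0 0 0 0;0 0 0 0 0 0'
python3 -c "
from plan import *
plan((439.8,-205.3,16.5,77.8))"
```

```text
t: 66.08
eef_pos: [0.44, -0.2048, 0.1216]
tool_rot: [-180.0, -0.0, 77.8]
force: [0.1, 0.1, -0.1]
grip_width: 0.0856
gripper_force: 0.0
t 66.1 P [ 440.  -204.8  121.6] rot [-180.    -0.    77.8] w 85.6 F [ 0.1  0.1 -0.1]
-> (439.8, -205.3, 16.5, 77.8) turn [-0.01 -0.01 -0.  ] shift [-0.026 -0.007  5.256] rows>= 6.0
```

```bash
python3 -m jog '-.03 -.01 .7 0 0 0;0 0 .9 0 0 0;0 0 .9 0 0 0;0 0 .9 0 0 0;0 0 .9 0 0 0;0 0 .6 0 0 0;0 0 .36 0 0 0;0 0 0 0 0 0;0 0 0 0 0 0' >/dev/null;  python3 -m jog '0 0 0 0 0 0;0 0 0 0 0 0;0 0 0 0 0 0;0 0 0 0 0 0;0 0 0 0 0 0;0 0 0 0 0 0' .3 40; python3 -m jog '0 0 -.5 0 0 0;0 0 -.9 0 0 0;0 0 -.9 0 0 0;0 0 -.9 0 0 0;0 0 -.9 0 0 0;0 0 -.9 0 0 0;0 0 -.9 0 0 0;0 0 -.5 0 0 0;0 0 0 0 0 0;0 0 0 0 0 0'
python3 -c "
from plan import *
plan((582.5,257.3,147,101.2))"
```

```text
t: 67.33
eef_pos: [0.4402, -0.2061, 0.0177]
tool_rot: [179.9, 0.0, 77.8]
force: [0.0, 1.5, 6.3]
grip_width: 0.0483
gripper_force: 41.1
t: 68.17
eef_pos: [0.4399, -0.206, 0.1454]
tool_rot: [179.9, 0.0, 77.8]
force: [-0.0, 0.2, -0.4]
grip_width: 0.0491
gripper_force: 41.8
t 68.2 P [ 439.9 -206.   145.4] rot [179.9   0.   77.8] w 49.1 F [-0.   0.2 -0.4]
-> (582.5, 257.3, 147, 101.2) turn [ 0.01  0.01 -3.9 ] shift [21.339 11.494 -0.078] rows>= 22.0
```

```bash
python3 -m jog '0 0 0 0 0 -.975;0 0 0 0 0 -.975;0 0 0 0 0 -.975;0 0 0 0 0 -.975;.889 .479 0 0 0 0;.889 .479 0 0 0 0;.889 .479 0 0 0 0;.889 .479 0 0 0 0;.889 .479 0 0 0 0;.889 .479 0 0 0 0' >/dev/null;python3 -m jog '.889 .479 0 0 0 0;.889 .479 0 0 0 0;.889 .479 0 0 0 0;.889 .479 0 0 0 0;.889 .479 0 0 0 0;.889 .479 0 0 0 0;.889 .479 0 0 0 0;.889 .479 0 0 0 0;.889 .479 0 0 0 0' >/dev/null;python3 -m jog '.889 .479 0 0 0 0;.889 .479 0 0 0 0;.889 .479 0 0 0 0;.889 .479 0 0 0 0;.889 .479 0 0 0 0;.889 .479 0 0 0 0;.889 .479 0 0 0 0;.889 .479 0 0 0 0;.889 .479 0 0 0 0;0 0 0 0 0 0' >/dev/null
python3 -m jog '0 0 0 0 0 0;0 0 0 0 0 0;0 0 0 0 0 0'
python3 -c "
from plan import *
plan((582.5,258.0,111,101.2))"
```

```text
t: 70.83
eef_pos: [0.5821, 0.2564, 0.1442]
tool_rot: [-179.9, 0.0, 101.2]
force: [0.1, 0.1, -0.5]
grip_width: 0.0486
gripper_force: 41.8
t 70.8 P [582.1 256.4 144.2] rot [-179.9    0.   101.2] w 48.6 F [ 0.1  0.1 -0.5]
-> (582.5, 258.0, 111, 101.2) turn [-0.01  0.   -0.01] shift [0.076 0.038 1.658] rows>= 2.0
```

```bash
python3 -m jog '.05 .03 .5 0 0 0;0 0 .6 0 0 0;0 0 .4 0 0 0;0 0 .1 0 0 0;0 0 0 0 0 0;0 0 0 0 0 0;0 0 0 0 0 0';python3 -m jog '0 0 .1 0 0 0;0 0 .05 0 0 0;0 0 0 0 0 0;0 0 0 0 0 0';python3 -m jog '0 0 .08 0 0 0;0 0 0 0 0 0;0 0 0 0 0 0'
```

```text
t: 71.42
eef_pos: [0.5832, 0.2585, 0.1133]
tool_rot: [179.9, -0.0, 101.2]
force: [-0.4, -0.8, -0.4]
grip_width: 0.0484
gripper_force: 41.8
t: 71.75
eef_pos: [0.5828, 0.2585, 0.1097]
tool_rot: [180.0, -0.0, 101.2]
force: [-0.4, 0.2, -0.3]
grip_width: 0.0489
gripper_force: 41.8
t: 72.0
eef_pos: [0.5828, 0.2584, 0.108]
tool_rot: [-180.0, -0.0, 101.2]
force: [-0.6, -0.3, -2.1]
grip_width: 0.0484
gripper_force: 41.8
```

```bash
python3 -m jog '0 0 .06 0 0 0;0 0 0 0 0 0;0 0 .06 0 0 0;0 0 0 0 0 0;0 0 0 0 0 0'; python3 -m jog '0 0 0 0 0 0;0 0 0 0 0 0;0 0 0 0 0 0;0 0 -.5 0 0 0;0 0 -.8 0 0 0;0 0 -.5 0 0 0;0 0 0 0 0 0;0 0 0 0 0 0;0 0 0 0 0 0' .75
python3 -c "
from scan import *
plan((664.6,-173.2,120,83.6),(664.6,-173.2,32,83.6));scan(['weight'])
p=grab_frame('side');a=p['frame'][70:170,230:330,::-1];p=grab_frame('top');b=p['frame'][160:260,160:260,::-1]
cv2.imwrite('pics/stack.png',cv2.resize(np.hstack([a,b]),None,fx=4,fy=4,interpolation=cv2.INTER_CUBIC))"
```

```text
t: 72.42
eef_pos: [0.5829, 0.2585, 0.1058]
tool_rot: [180.0, -0.0, 101.2]
force: [0.4, 0.4, 0.3]
grip_width: 0.0484
gripper_force: 41.9
t: 73.17
eef_pos: [0.5825, 0.2583, 0.1413]
tool_rot: [-180.0, 0.0, 101.2]
force: [0.3, -0.2, -0.7]
grip_width: 0.064
gripper_force: 0.0
t 73.2 P [582.5 258.3 141.3] rot [-180.     0.   101.2] w 64.0 F [ 0.3 -0.2 -0.7]
-> (664.6, -173.2, 120, 83.6) turn [-0.01  0.    2.93] shift [-20.985   6.482   1.066] rows>= 21.0
-> (664.6, -173.2, 32, 83.6) turn [0. 0. 0.] shift [ 0.  -0.   4.4] rows>= 5.0
tiles top [(0.69, [611.0, 268.0]), (0.5, [571.0, 255.0]), (0.4, [601.0, 233.0])] weight [[657.0, -175.0]]
weight [663.9, -174.0, -6.0] 14 [664.8, -176.5, -5.4] 26
```

```bash
python3 -m jog '0 0 0 0 0 .977;0 0 0 0 0 .977;0 0 0 0 0 .977;-.954 .2946 .03 0 0 0;-.954 .2946 .03 0 0 0;-.954 .2946 .03 0 0 0;-.954 .2946 .03 0 0 0;-.954 .2946 .03 0 0 0;-.954 .2946 .03 0 0 0;-.954 .2946 .03 0 0 0' >/dev/null;python3 -m jog '-.954 .2946 .03 0 0 0;-.954 .2946 .03 0 0 0;-.954 .2946 .03 0 0 0;-.954 .2946 .03 0 0 0;-.954 .2946 .03 0 0 0;-.954 .2946 .03 0 0 0;-.954 .2946 .03 0 0 0' >/dev/null;python3 -m jog '-.954 .2946 .03 0 0 0;-.954 .2946 .03 0 0 0;-.954 .2946 .03 0 0 0;-.954 .2946 .03 0 0 0;-.954 .2946 .03 0 0 0;-.954 .2946 .03 0 0 0;-.954 .2946 .03 0 0 0;-.954 .2946 .03 0 0 0;0 0 0 0 0 0;0 0 0 0 0 0' >/dev/null
python3 -m jog '0 0 0 0 0 0;0 0 0 0 0 0'
python3 -c "
from plan import *
plan((664.6,-173.2,26,83.6))"
```

```text
t: 75.88
eef_pos: [0.6649, -0.1719, 0.1284]
tool_rot: [-180.0, -0.0, 83.7]
force: [0.6, -0.2, 0.2]
grip_width: 0.064
gripper_force: 0.0
t 75.9 P [ 664.9 -171.9  128.4] rot [-180.    -0.    83.7] w 64.0 F [ 0.6 -0.2  0.2]
-> (664.6, -173.2, 26, 83.6) turn [-0.   -0.    0.01] shift [-0.064 -0.007  5.12 ] rows>= 6.0
```

View pics/stack.png

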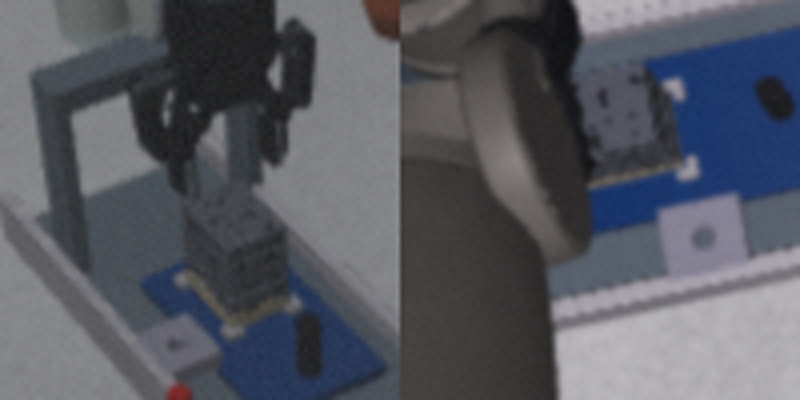

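```bash
python3 -m jog '-.06 0 .7 0 0 0;0 0 .9 0 0 0;0 0 .9 0 0 0;0 0 .9 0 0 0;0 0 .9 0 0 0;0 0 .5 0 0 0;0 0 .32 0 0 0;0 0 0 0 0 0;0 0 0 0 0 0';  python3 -m jog '0 0 0 0 0 0;0 0 0 0 0 0;0 0 0 0 0 0;0 0 0 0 0 0;0 0 0 0 0 0;0 0 0 0 0 0;0 0 0 0 0 0;0 0 0 0 0 0' 0 60; python3 -m jog '0 0 -.2 0 0 0;0 0 -.5 0 0 0;0 0 0 0 0 0;0 0 0 0 0 0'
```

```text
t: 76.63
eef_pos: [0.6652, -0.1741, 0.0267]
tool_rot: [180.0, 0.0, 83.6]
force: [-0.2, 0.7, 1.1]
grip_width: 0.0641
gripper_force: 0.0
t: 77.3
eef_pos: [0.6651, -0.1745, 0.0269]
tool_rot: [179.9, 0.0, 83.6]
force: [-1.5, 0.2, 6.2]
grip_width: 0.0103
gripper_force: 62.1
t: 77.63
eef_pos: [0.6653, -0.1745, 0.0407]
tool_rot: [179.9, 0.0, 83.6]
force: [0.6, -0.4, -2.3]
grip_width: 0.0105
gripper_force: 61.0
```

```bash
python3 -m jog '0 0 -.9 0 0 0;0 0 -.9 0 0 0;0 0 -.9 0 0 0;0 0 -.9 0 0 0;0 0 -.9 0 0 0;0 0 -.9 0 0 0;0 0 -.9 0 0 0;0 0 0 0 0 0;0 0 0 0 0 0' >/dev/null
python3 -c "
from plan import *
plan((582.8,256.2,165,101.2))"
```

```text
t 78.4 P [ 665.1 -174.4  166.4] rot [179.9   0.   83.6] w 10.3 F [ 0.1 -0.6 -3.6]
-> (582.8, 256.2, 165, 101.2) turn [ 0.01  0.01 -2.93] shift [21.919  0.145  0.071] rows>= 22.0
```

```bash
python3 -m jog '0 0 0 0 0 -.977;0 0 0 0 0 -.977;0 0 0 0 0 -.977;.5 .006 0 0 0 0;.953 .006 0 0 0 0;.953 .006 0 0 0 0;.953 .006 0 0 0 0;.953 .006 0 0 0 0;.953 .006 0 0 0 0;.953 .006 0 0 0 0' >/dev/null;python3 -m jog '.953 .006 0 0 0 0;.953 .006 0 0 0 0;.953 .006 0 0 0 0;.953 .006 0 0 0 0;.953 .006 0 0 0 0;.953 .006 0 0 0 0;.953 .006 0 0 0 0;.953 .006 0 0 0 0' >/dev/null;python3 -m jog '.953 .006 0 0 0 0;.953 .006 0 0 0 0;.953 .006 0 0 0 0;.953 .006 0 0 0 0;.953 .006 0 0 0 0;.953 .006 0 0 0 0;.953 .006 0 0 0 0;.953 .006 0 0 0 0;.45 .006 0 0 0 0;0 0 0 0 0 0' >/dev/null
python3 -m jog '0 0 0 0 0 0;0 0 0 0 0 0;0 0 0 0 0 0'
python3 -c "
from plan import *
plan((582.9,257.2,135,101.2))"
```

```text
t: 80.97
eef_pos: [0.5828, 0.2551, 0.1659]
tool_rot: [-180.0, 0.0, 101.1]
force: [0.2, -0.1, -2.8]
grip_width: 0.0102
gripper_force: 61.0
t 81.0 P [582.8 255.1 165.9] rot [-180.     0.   101.1] w 10.2 F [ 0.2 -0.1 -2.8]
-> (582.9, 257.2, 135, 101.2) turn [-0.    0.   -0.02] shift [0.103 0.027 1.545] rows>= 2.0
```

```bash
python3 -m jog '.07 .01 .4 0 0 -.02;0 0 .5 0 0 0;0 0 .4 0 0 0;0 0 .1 0 0 0;0 0 0 0 0 0;0 0 0 0 0 0;0 0 0 0 0 0;0 0 0 0 0 0';python3 -m jog '0 0 .1 0 0 0;0 0 0 0 0 0;0 0 0 0 0 0'
```

```text
t: 81.63
eef_pos: [0.5828, 0.2577, 0.1386]
tool_rot: [179.9, -0.0, 101.3]
force: [0.2, 0.7, -2.9]
grip_width: 0.0104
gripper_force: 61.0
t: 81.88
eef_pos: [0.5824, 0.2576, 0.1361]
tool_rot: [180.0, -0.0, 101.3]
force: [0.8, 0.8, -2.7]
grip_width: 0.0105
gripper_force: 61.0
```

```bash
python3 -m jog '0 0 .1 0 0 0;0 0 .06 0 0 0;0 0 0 0 0 0;0 0 0 0 0 0';python3 -m jog '0 0 .06 0 0 0;0 0 0 0 0 0;0 0 0 0 0 0';python3 -m jog '0 0 .05 0 0 0;0 0 0 0 0 0;0 0 0 0 0 0'
```

```text
t: 82.22
eef_pos: [0.5824, 0.2576, 0.1327]
tool_rot: [-180.0, -0.0, 101.3]
force: [-0.5, -0.1, -2.6]
grip_width: 0.0104
gripper_force: 61.0
t: 82.47
eef_pos: [0.5824, 0.2576, 0.1316]
tool_rot: [-180.0, -0.0, 101.3]
force: [0.7, -0.0, -2.5]
grip_width: 0.0105
gripper_force: 61.0
t: 82.72
eef_pos: [0.5826, 0.2577, 0.1309]
tool_rot: [180.0, -0.0, 101.3]
force: [0.1, 0.3, -1.4]
grip_width: 0.0103
gripper_force: 61.2
```

```bash
python3 -m jog '0 0 .02 0 0 0;0 0 0 0 0 0'; python3 -m jog '0 0 0 0 0 0;0 0 0 0 0 0;0 0 0 0 0 0;0 0 -.4 0 0 0;0 0 -.7 0 0 0;0 0 -.8 0 0 0;0 0 -.4 0 0 0;0 0 0 0 0 0;0 0 0 0 0 0' .45
python3 -c "
from plan import *
plan((602.1,158.9,175,101.2),(602.1,158.9,60,101.2))"
```

```text
t: 82.88
eef_pos: [0.5826, 0.2577, 0.1308]
tool_rot: [180.0, -0.0, 101.3]
force: [-1.1, -0.4, 2.2]
grip_width: 0.0107
gripper_force: 61.6
t: 83.63
eef_pos: [0.5826, 0.2577, 0.1767]
tool_rot: [179.9, -0.0, 101.3]
force: [-0.2, -0.8, -1.3]
grip_width: 0.039
gripper_force: 0.0
t 83.6 P [582.6 257.7 176.7] rot [179.9  -0.  101.3] w 39.0 F [-0.2 -0.8 -1.3]
-> (602.1, 158.9, 175, 101.2) turn [ 0.01 -0.    0.02] shift [-5.036e+00 -2.000e-03  8.400e-02] rows>= 6.0
-> (602.1, 158.9, 60, 101.2) turn [0. 0. 0.] shift [ 0.   -0.    5.75] rows>= 6.0
```

```bash
python3 -m jog '-.7 0 0 0 0 0;-.9 0 0 0 0 0;-.9 0 0 0 0 0;-.9 0 0 0 0 0;-.9 0 0 0 0 0;-.73 0 0 0 0 0;0 0 0 0 0 0;0 0 0 0 0 0' >/dev/null; python3 -m jog '0 0 .8 0 0 0;0 0 .9 0 0 0;0 0 .9 0 0 0;0 0 .9 0 0 0;0 0 .8 0 0 0;0 0 .7 0 0 0;0 0 .5 0 0 0;0 0 .25 0 0 0;0 0 0 0 0 0;0 0 0 0 0 0'; python3 -m jog '0 0 0 0 0 0;0 0 0 0 0 0;0 0 0 0 0 0;0 0 0 0 0 0;0 0 0 0 0 0;0 0 0 0 0 0' 0 60
python3 -c "
from plan import *
x=120/1000
plan((602.1-120*np.sin(np.radians(11.2)),158.9+120*np.cos(np.radians(11.2)),60,101.2))"
```

```text
t: 85.13
eef_pos: [0.6024, 0.1594, 0.0617]
tool_rot: [180.0, -0.0, 101.3]
force: [-0.1, 0.6, 0.4]
grip_width: 0.0383
gripper_force: 0.0
t: 85.63
eef_pos: [0.6022, 0.159, 0.0625]
tool_rot: [180.0, -0.0, 101.3]
force: [-2.7, 0.7, 6.3]
grip_width: 0.0161
gripper_force: 58.7
t 85.6 P [602.2 159.   62.5] rot [180.   -0.  101.3] w 16.1 F [-2.7  0.7  6.3]
-> (np.float64(578.7918778536034), np.float64(276.614618641903), 60, 101.2) turn [ 0.01 -0.    0.02] shift [ 5.994 -0.007  0.126] rows>= 6.0
```

```bash
python3 -m jog '.05 0 0 0 0 0;.1 0 0 0 0 0;.15 0 0 0 0 0;.2 0 0 0 0 0;.25 0 0 0 0 0;.25 0 0 0 0 0;.25 0 0 0 0 0;.25 0 0 0 0 0;.25 0 0 0 0 0;.25 0 0 0 0 0'; python3 -m jog '.25 0 0 0 0 0;.25 0 0 0 0 0;.25 0 0 0 0 0;.25 0 0 0 0 0;.25 0 0 0 0 0;.25 0 0 0 0 0;.25 0 0 0 0 0;.25 0 0 0 0 0;.25 0 0 0 0 0;.25 0 0 0 0 0'; python3 -m jog '.25 0 0 0 0 0;.25 0 0 0 0 0;.25 0 0 0 0 0;.2 0 0 0 0 0;.15 0 0 0 0 0;.1 0 0 0 0 0;.1 0 0 0 0 0;0 0 0 0 0 0;0 0 0 0 0 0'
```

```text
t: 86.47
eef_pos: [0.5945, 0.1977, 0.0625]
tool_rot: [180.0, 0.1, 101.3]
force: [-2.6, -3.2, 5.7]
grip_width: 0.0163
gripper_force: 58.9
t: 87.3
eef_pos: [0.5846, 0.2468, 0.0625]
tool_rot: [180.0, 0.0, 101.3]
force: [-2.9, -4.0, 5.5]
grip_width: 0.0161
gripper_force: 58.9
t: 88.05
eef_pos: [0.5794, 0.2728, 0.0625]
tool_rot: [180.0, -0.0, 101.3]
force: [-3.4, -1.1, 5.9]
grip_width: 0.0161
gripper_force: 59.0
```

```bash
python3 -m jog '.05 0 0 0 0 0;.05 0 0 0 0 0;.05 0 0 0 0 0;0 0 0 0 0 0;0 0 0 0 0 0';python3 -m jog '.05 0 0 0 0 0;.05 0 0 0 0 0;0 0 0 0 0 0;0 0 0 0 0 0';python3 -m jog '.05 0 0 0 0 0;.05 0 0 0 0 0;0 0 0 0 0 0;0 0 0 0 0 0'
```

```text
t: 88.47
eef_pos: [0.5789, 0.2754, 0.0625]
tool_rot: [180.0, 0.0, 101.3]
force: [-3.0, -2.8, 5.9]
grip_width: 0.0162
gripper_force: 59.0
t: 88.8
eef_pos: [0.5786, 0.2767, 0.0625]
tool_rot: [180.0, 0.1, 101.3]
force: [-2.2, -4.8, 6.8]
grip_width: 0.0159
gripper_force: 59.1
t: 89.13
eef_pos: [0.5786, 0.2768, 0.0625]
tool_rot: [-180.0, 0.2, 101.3]
force: [-1.7, -11.4, 6.4]
grip_width: 0.0161
gripper_force: 59.1
```

```bash
python3 -m jog '0 0 0 0 0 0;0 0 0 0 0 0;0 0 0 0 0 0;0 0 -.5 0 0 0;0 0 -.9 0 0 0;0 0 -.9 0 0 0;0 0 0 0 0 0' .5; python3 -m jog '-.5 0 -.3 0 0 0;-1 0 -.4 0 0 0;-1 0 -.4 0 0 0;-1 0 -.4 0 0 0;-1 0 -.4 0 0 0;-1 0 -.4 0 0 0;-1 0 0 0 0 0;-1 0 0 0 0 0;-1 0 0 0 0 0;-1 0 0 0 0 0' >/dev/null; python3 -m jog '-1 0 0 0 0 0;-1 0 0 0 0 0;-1 0 0 0 0 0;-1 0 0 0 0 0;-1 0 0 0 0 0;-1 0 0 0 0 0;-.5 0 0 0 0 0;0 0 0 0 0 0;0 0 0 0 0 0'
python3 -c "
from plan import *
plan()
p=grab_frame('side');a=p['frame'][60:180,220:340,::-1];p=grab_frame('top');b=p['frame'][150:270,120:280,::-1]
cv2.imwrite('pics/final.png',cv2.resize(np.hstack([a,b]),None,fx=2.8,fy=2.8,interpolation=cv2.INTER_CUBIC))
for t in('puck1','crucible','tile1'):print(t,[(round(x['score'],2),(at(p,*(np.array(x['bbox'])@np.array([[640,0],[0,400],[320,0],[0,200]])),.02)*1e3).round()[:2].tolist()) for x in look_for(p,t)][:4])"
```

```text
t: 89.72
eef_pos: [0.5801, 0.2807, 0.1119]
tool_rot: [179.6, -0.1, 101.3]
force: [0.7, 0.4, 1.3]
grip_width: 0.0425
gripper_force: 0.0
t: 91.3
eef_pos: [0.6405, -0.0343, 0.1528]
tool_rot: [-179.9, -0.1, 101.3]
force: [0.1, 1.2, -0.7]
grip_width: 0.0426
gripper_force: 0.0
t 91.3 P [640.5 -34.3 152.8] rot [-1.799e+02 -1.000e-01  1.013e+02] w 42.6 F [ 0.1  1.2 -0.7]
puck1 [(0.86, [425.0, -320.0]), (0.25, [559.0, 359.0])]
crucible [(0.52, [547.0, -432.0])]
tile1 [(0.53, [540.0, 400.0]), (0.45, [564.0, 375.0]), (0.44, [576.0, 366.0])]
```

View pics/final.png

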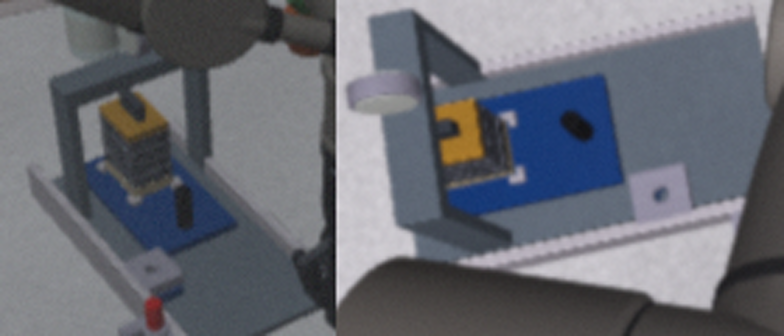

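The picture shows the four tiles stacked square with the brass weight on top under the bridge (side view, around 135,140). The carriage is home, and the pin is upright in the notch (153,310).

```bash
python3 -c "
from cell import *
print(close_job())"
```

```text
the job is handed in; nothing more can be done
None
```

The job is done and handed in at about 91 s: the pin hangs at the back of the notch, and the carriage is fully home under the bridge carrying the setter, all four foam tiles and the brass weight. I never meant to touch the pucks or crucible. The last look found the crucible and one puck; the other puck didn't register, so I couldn't confirm it hadn't moved.

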